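Open the laser hood and roll the reference rod to the detector

TASK

Swing the orange hood of the calibration station up past its spring's over-centre point so that it stays fully open by itself. Then take the blue-handled paddle from its slanted rest and, with the paddle only (the gripper must not touch the rod), gently roll the glass rod along the rails until it drops into its seat against the end stop by the detector. Finally lay the paddle back in its rest, leaving the hood open and the things standing around undisturbed.

Things in the scene. Friction and masses are not known exactly. Their poses are not given: they have to be found in the camera images.
- station: fixed calibration station, underside 130 mm deep (x = -60 to +70) and 250 mm wide; origin on the table, midway along its width; x axis to its back (away from the robot), z up. Back wall 84 mm high at x = +65 mm, front sill 36 mm high at x = -54 mm, ends open. A black detector barrel on the back wall marks the end with the end stop (+y)
- hood (a joint): hinge of the orange transparent hood, rad: 0 closed, 1.15 fully open (stop). 0.25 kg. A spring pulls it shut below and open above about 0.75 rad; some 4 N at the handle lifts it. Open, it still hangs over the track: lowest front edge 185 mm above the table and 27 mm in front of the station's origin, so the gripper must lean back to the robot by 20 degrees or more to work below it
- hood_handle (a point): centre of the hood's handle: round black bar, 10 mm thick, 80 mm long along the station's y axis, 36 mm clear of the hood's front panel, a post at each end; 68 mm above the table when closed. Moves and turns with the hood
- hood_hinge (a point): point on the hinge line (parallel to the station's y axis; axes are the station's), 88 mm above the table at the station's back. Closed, the handle bar is 167 mm in front of and 20 mm below it; opening swings it up and back. The hood reaches 126 mm in front of it, 256 mm wide
- rod: glass rod, 74 mm long, 60 g, lying across the rails along the station's x axis; glass middle 22 mm thick, 46 mm long, a brass collar 28 mm thick, 14 mm long at each end on the rails. Origin at its centre; its axes turn as it rolls. It rolls with slight resistance and stays where it is left on the level rails
- rod_seat (a point): where the rod's centre lies when seated against the end stop posts (faces 14 mm beyond, tops 48 mm above the table), on the station (its axes), 66 mm from track_mid towards +y, 4 mm lower. The rails slope down to it from 16 mm before it and the rod rolls in by itself
- paddle: straight flat paddle, 152 mm long, 60 g; origin at the centre of the blade's lower end, z axis from blade to handle, y its thin direction. White blade 26 (x) x 8 (y) mm, z 0 to 40 mm; metal shaft 14 x 8 mm; blue handle 26 x 16 (y) mm, z 86 to 152 mm. In the rest it leans 30 degrees from vertical, handle end towards the robot; grip the handle across y with the gripper leaning alike
- paddle_grip (a point): centre of the paddle's blue handle, 122 mm from the blade's lower end; axes as the paddle's
- paddle_foot (a point): centre of the lower end of the paddle's blade (the paddle's origin)
- rest: fixed paddle rest: white open trough leaning 30 degrees to the robot on a dark foot 110 x 70 mm. Origin on the table below rest_foot, x away from the robot, z up. The bed is on the robot's side of the paddle, 88 mm long, with a foot stop and 20 mm high cheeks 16 mm apart along the lower 60 mm. The paddle goes in and out square to the bed (out is towards +x and up)
- rest_foot (a point): where the lower end of the paddle's blade (paddle_foot) lies when the paddle is home, 30 mm above the table; axes as the rest's
- touch_controller: grey wedge-shaped touch panel, bystander, 93 x 146 x 68 mm, origin under its centre; leave it alone
- objective_60x: white microscope objective standing upright, bystander, 34 mm diameter, 60 mm high, origin under its centre; leave it alone
- dust_cap: round black cap, bystander, 41 mm diameter, 13 mm high, origin under its centre; leave it alone
- track_mid (a point): on the station (its axes), between two round rails that run along y, 28 mm to either side in x; 44 mm above the table = height of the rod's centre. Rail tops: 30 mm high, level from y = -105 to +50 mm. 44 mm high posts close only the rails at y = -104 mm; between the rails it is open down to 12 mm above the table. A 40 mm high guide behind and the front sill stand 40 mm to either side in x

How it is judged:
By the outcome, as a careful person would: the job done as asked, in the order asked, and still so for the second after the job is handed in, with the robot touching nothing.
It also fails if it takes over 66 s, if anything falls off the work surface, if the arm or the gripper's body presses on something with over 40 N, if the wrist force passes 120 N, or if a joint passes its speed limit or range.

ROBOT

A 6-joint arm with a two-finger parallel gripper is mounted at the origin on a cart in front of the work surface, level with it; the furniture and walls round the work are solid. World frame = base frame: x ahead of the robot, y to its left, z up, the work surface at z = 0. Lengths are in m, angles in rad, forces in N, time in s.
With the tool pointing down it reaches from about 0.425 to 0.95 m from the base axis. Payload 3.5 kg.
Tool frame: the origin (TCP) lies at the very end of the fingers, on their centre line; the grasp point (between the pads) lies 19 mm behind it; z points along the fingers, y is the direction in which the jaws open and shut (so a half turn about z gives the same grasp; the last joint's range is limited). The gripper opens to 85 mm and grips with 20 to 120 N. Pads are 22 mm wide; open, the fingers measure 114 mm over their backs; the gripper's body (76 mm by 85 mm) begins 54 mm behind the grasp point. The pads swing forward as they close: fully open they stand 13 mm farther back than shut.
Start: joints at [1.061, 0.286, 1.577, -0, 1.279, -0.15], TCP at [0.238, 0.632, 0.231] pointing down, gripper open.
Joint ranges: [-2.77, 2.77], [-0.9, 2.22], [0.21, 2.48], [-1.53, 4.67], [0.24, 2.81], [-2.84, 2.84]. Speed limits (rad/s): [2.79, 2.79, 3.14, 3.14, 3.14, 3.14].

INTERFACE

Orientations are given as a unit quaternion [x, y, z, w].
In Python, from plant import get_state, vision, ctrl, cut_out gives the robot as it stands.
- The arm moves only by the tool jog_arm, never from a script. Its argument "commands" is text: rows parted by semicolons, each of 6 numbers parted by spaces: the shift along the world's x, y, z in m, then the turn, a rotation vector about the world's x, y, z in rad. A call has 1 to 20 rows; each row is the pose to reach, as a shift and turn from the pose commanded when the call began; what a row does not reach only later rows make up. A row lasts 1/8 s, in which the tool goes at most 62.5 mm and 10.7 degrees, less where a joint would pass 70% of its speed; a pose out of reach is approached as far as the arm can. A call with a gripper value outside its range is refused whole. "gripper" is the opening in per cent of the stroke, from 0 (shut) to 100 (fully open), set as the call begins (left out, the last holds). The fingers move at their own pace and stop on an object; "grip_force" is the grip in N (left out, the last holds). Time passes only in rows, so rows that repeat a pose let the fingers close. It gives the time, the measured TCP pose, the force and the opening at its end, in the units of the state.
- get_state(): the state, without advancing time (a new reading comes with each control period).
- vision.read_camera(name): name is "scene" or "side" or "wrist"; returns a dict with "frame" (400x640x3 uint8, red, green, blue), "z_map" (400x640 float32, m along the optical axis (not along the pixel's ray), 0 where there is no reading), "fx", "fy", "cx", "cy" (pixels), "R" (3x3) and "t" (3): a world point X has camera coordinates R X + t. Camera axes: x right, y down, z forward; pixel columns grow to the right and rows downward; lengths in m; the calibration is good to about 2 mm. A picture is of the moment at which its call begins.
- ctrl.sign_off(): hands the job in, once; it reports no verdict.
Trained networks look in the newest picture that a camera, given by its name, has taken for a name from the list of things; names that differ only in an ending like _2 or _b are one class to them, and where a whole thing is asked for, a point or a joint stands for the part that bears it (a point fixed in the world has none). Each returns a list of dicts, best first, with "conf" (0 to 1); they miss things now and then, are a little off and sometimes report something else, mostly with a low value. They report only what shows in the picture. A call takes as long as a camera call.
- cut_out(camera, query): "pixels" (400x640 bool, what is visible of it) and "box" ([centre column, centre row, width, height] in pixels, round what is visible of it).
The state is a dict: "time": time; "qpos": joint angles; "dq": joint speeds; "joint_efforts": joint torques, N m; "eef_pos": TCP position; "tcp_rot": TCP orientation; "contact_force": force on the tool from outside, world axes, zero at the start; "wrist_torque": the same for the moment, N m; "opening": opening from 0.0 (shut) to 1.0 (fully open).
Only numpy, scipy, OpenCV 4.12 (cv2) and the standard library are available. Lean on these libraries where they do the work, as an engineer would, in place of code of your own. Each camera call takes 0.05 s, during which the arm holds its last target.

## Working session

There is one attempt and no reset: what is moved stays moved. The work goes in short steps, Python scripts to look and compute and a tool call to move; the robot and the scene stay as the last step left them, time stands still between calls to the robot, and variables do not carry over. Pictures are saved under pics/ and viewed, and the job is handed in when it is done.

Besides the shell and the picture viewer there is one more tool, called after ">>>" by a JSON object that holds its "name" and its "arguments". jog_arm: Moves the arm, as the interface text tells. Its arguments: {"type":"object","properties":{"commands":{"type":"string"},"gripper":{"type":"number"},"grip_force":{"type":"number"}},"required":["commands"]}

```bash
mkdir -p pics; ls
python3 - <<'E'
from plant import get_state, vision, ctrl, cut_out
import cv2,numpy as np
print(get_state())
for c in ["scene","side","wrist"]:
    d=vision.read_camera(c)
    cv2.imwrite(f"pics/{c}0.png",d["frame"][:,:,::-1])
    np.savez(f"pics/{c}0.npz",**d)
    print(c,d["fx"],d["cx"],d["cy"],d["R"].round(3).tolist(),d["t"].round(3))
    if c!="wrist":
        for q in ["station","hood","hood_handle","rod","paddle","rest","touch_controller","objective_60x","dust_cap"]:
            r=cut_out(c,q)
            print(q,[(round(x["conf"],2),[round(float(v)) for v in x["box"]]) for x in r][:3])
print(get_state()["time"])
E
```

```text
pics
{'time': 0.0, 'qpos': array([ 1.06098738e+00,  2.87156825e-01,  1.57820302e+00, -3.99301451e-07,
        1.27860825e+00, -1.49986260e-01]), 'dq': array([ 0.00048291,  0.00158686, -0.00140495, -0.00033144, -0.00023123,
       -0.00033741]), 'joint_efforts': array([-4.45553105e-04, -4.06003439e+01, -2.92617470e+01, -2.36798314e-04,
        6.00311992e-03,  7.81475194e-06]), 'eef_pos': array([0.23730609, 0.63119465, 0.22993899]), 'tcp_rot': array([ 1.78942168e-01,  9.83858877e-01, -1.12373467e-03, -3.84576496e-04]), 'contact_force': array([-0.11663162, -0.90280228,  0.23190085]), 'wrist_torque': array([-0.00506712, -0.00145369,  0.08320495]), 'opening': 1.0009950363157982}
scene 471.2670341374902 322.8777071523878 200.94275439569003 [[0.652, -0.758, -0.021], [-0.327, -0.256, -0.91], [0.684, 0.601, -0.414]] [-0.29   0.274  1.013]
station [(0.93, [331, 216, 103, 65])]
hood [(0.89, [329, 211, 96, 50]), (0.17, [356, 265, 14, 24])]
hood_handle [(0.61, [327, 209, 91, 47])]
rod []
paddle [(0.83, [401, 230, 18, 23])]
rest [(0.72, [330, 216, 102, 64]), (0.64, [408, 261, 49, 47])]
touch_cont
[... 242 characters left out ...]
-0.196, 0.028], [-0.111, 0.427, -0.897], [0.164, -0.883, -0.44]] [0.517 0.126 1.042]
station [(0.75, [315, 215, 72, 72]), (0.45, [296, 290, 57, 66]), (0.16, [342, 176, 27, 31])]
hood [(0.93, [314, 207, 74, 60])]
hood_handle [(0.83, [314, 210, 71, 60])]
rod [(0.58, [349, 158, 28, 34])]
paddle [(0.57, [356, 153, 16, 24])]
rest [(0.9, [345, 177, 23, 29])]
touch_controller [(0.75, [296, 291, 59, 65]), (0.36, [314, 210, 72, 61])]
objective_60x [(0.63, [363, 191, 12, 20])]
dust_cap [(0.73, [341, 277, 16, 14]), (0.5, [316, 214, 74, 70])]
wrist 327.07059824992456 325.70667938383855 197.34555248548415 [[0.353, 0.936, 0.001], [0.887, -0.335, 0.319], [0.299, -0.111, -0.948]] [-0.675 -0.04   0.38 ]
1.05
```

View images.

Run:
```python
import cv2,numpy as np
a=cv2.imread("pics/scene0.png")[130:330,190:490]; b=cv2.imread("pics/side0.png")[110:350,200:440]
cv2.imwrite("pics/sc.png",cv2.resize(a,(780,520),interpolation=cv2.INTER_CUBIC))
cv2.imwrite("pics/si.png",cv2.resize(b,(600,600),interpolation=cv2.INTER_CUBIC))
```

```text
(no output)
```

View pics/sc.png

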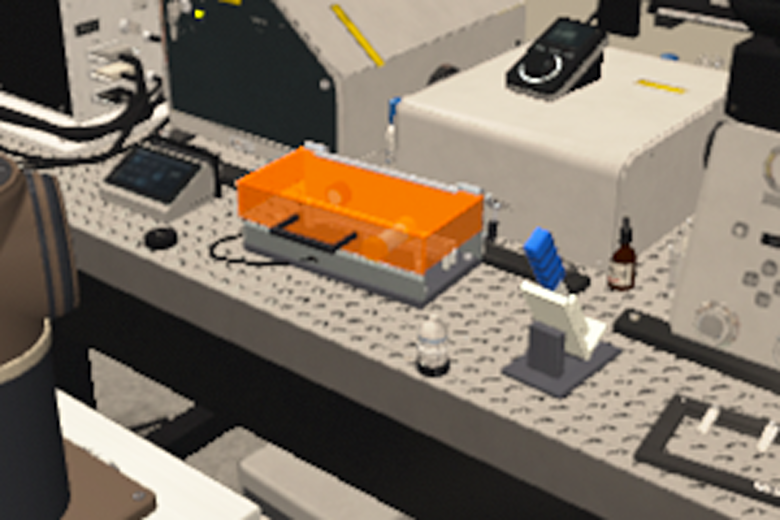

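View pics/si.png

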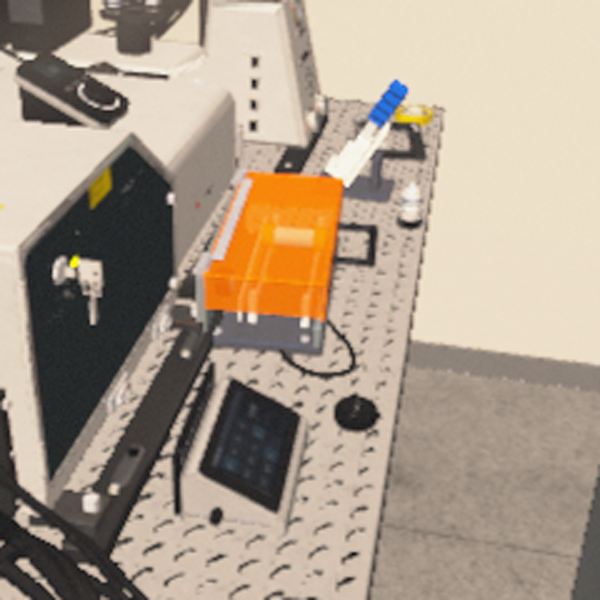

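View pics/wrist0.png

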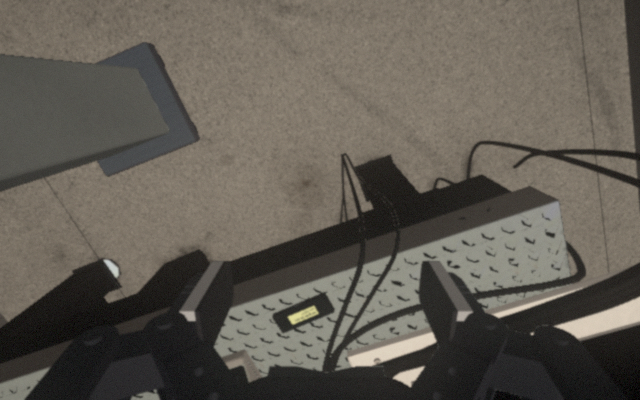

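```bash
cat > h.py <<'E'
import numpy as np,cv2
def load(n): return dict(np.load(f"pics/{n}.npz"))
def cloud(d):
    z=d["z_map"];h,w=z.shape;u,v=np.meshgrid(np.arange(w),np.arange(h))
    P=np.stack([(u-d["cx"])/d["fx"]*z,(v-d["cy"])/d["fy"]*z,z],-1)
    X=(P-d["t"])@d["R"]; X[z==0]=np.nan
    return X
def proj(d,X):
    p=np.asarray(X)@d["R"].T+d["t"]; return np.stack([p[...,0]/p[...,2]*d["fx"]+d["cx"],p[...,1]/p[...,2]*d["fy"]+d["cy"]],-1)
def ray_z(d,uv,z):
    "intersect pixel ray with plane z"
    c=-d["R"].T@d["t"]; r=d["R"].T@np.array([(uv[0]-d["cx"])/d["fx"],(uv[1]-d["cy"])/d["fy"],1.])
    return c+r*(z-c[2])/r[2]
def tri(ds,uvs):
    A=[];b=[]
    for d,uv in zip(ds,uvs):
        c=-d["R"].T@d["t"]; r=d["R"].T@np.array([(uv[0]-d["cx"])/d["fx"],(uv[1]-d["cy"])/d["fy"],1.]);r/=np.linalg.norm(r)
        M=np.eye(3)-np.outer(r,r);A.append(M);b.append(M@c)
    return np.linalg.solve(sum(A),sum(b))
E
python3 - <<'E'
from h import *
for n in ["scene0","side0"]:
    d=load(n);X=cloud(d);f=d["frame"].astype(int)
    print(n,np.isfinite(X[...,0]).mean())
    org=(f[...,0]>150)&(f[...,1]<150)&(f[...,2]<70)&(f[...,0]-f[...,1]>80)
    blue=(f[...,2]>120)&(f[...,0]<80)&(f[...,1]<140)
    for nm,m in(("orange",org),("blue",blue)):
        P=X[m];P=P[np.isfinite(P[:,0])]
        P=P[(P[:,2]<0.3)&(P[:,2]>0)&(P[:,0]<1.1)]
        print(nm,m.sum(),len(P)); 
        if len(P): print(np.percentile(P,[1,25,50,75,99],axis=0).round(3).tolist())
E
```

```text
scene0 0.99575390625
orange 2483 2473
[[0.463, -0.072, 0.047], [0.478, -0.037, 0.071], [0.5, 0.031, 0.089], [0.542, 0.105, 0.091], [0.593, 0.178, 0.093]]
blue 156 156
[[0.422, -0.248, 0.104], [0.433, -0.246, 0.121], [0.444, -0.245, 0.137], [0.454, -0.243, 0.153], [1.074, 0.15, 0.164]]
side0 0.9960859375
orange 1970 1968
[[0.463, -0.064, 0.051], [0.494, 0.026, 0.081], [0.522, 0.144, 0.09], [0.555, 0.185, 0.091], [0.583, 0.193, 0.092]]
blue 118 118
[[0.426, -0.238, 0.108], [0.439, -0.232, 0.125], [0.447, -0.23, 0.138], [0.455, -0.229, 0.151], [0.467, -0.226, 0.165]]
```

Run:
```python
from h import *
allP=[]
for n in ["scene0","side0"]:
    d=load(n);X=cloud(d);f=d["frame"].astype(int)
    org=(f[...,0]>130)&(f[...,0]-f[...,2]>60)&(f[...,0]-f[...,1]>50)
    m=org&(X[...,2]>0.083)&(X[...,2]<0.1)&(X[...,0]<.65)
    P=X[m]; allP.append(P)
    r=cv2.minAreaRect(P[:,:2].astype(np.float32));print(n,len(P),r,np.median(P[:,2]))
    print(cv2.boxPoints(r).round(3).tolist())
    # front panel line: points .05<z<.08 orange, low x
    m=org&(X[...,2]>0.045)&(X[...,2]<0.08)&(X[...,0]<.65)
    Q=X[m]; 
    # blue & rest
    bl=(f[...,2]>100)&(f[...,2]-f[...,0]>60)&(X[...,1]<-.15)&(X[...,0]<.6)&(X[...,2]<.2)
    B=X[bl];c=np.median(B,0);w=np.linalg.svd(B-c,full_matrices=False)
    print("blue",len(B),c.round(4),w[2].round(3).tolist(),np.degrees(np.arccos(abs(w[2][0][2]))))
    pr=(B-c)@w[2].T;print(np.percentile(pr,[1,99],axis=0).round(3).tolist())
    k=(X[...,2]>0.008)&(X[...,2]<0.2)&(X[...,1]<-.15)&(X[...,1]>-.35)&(X[...,0]<.62)&(X[...,0]>.3)&~bl
    K=X[k];print("restregion",len(K),np.percentile(K,[1,50,99],axis=0).round(3).tolist())
P=np.vstack(allP);r=cv2.minAreaRect(P[:,:2].astype(np.float32));print("both",r,cv2.boxPoints(r).round(3).tolist())
```

```text
scene0 1618 ((0.5316042304039001, 0.05844024568796158), (0.12756583094596863, 0.25926879048347473), 5.040360927581787) 0.09049188486437701
[[0.4569999873638153, 0.18199999630451202], [0.4790000021457672, -0.07599999755620956], [0.6069999933242798, -0.06499999761581421], [0.5839999914169312, 0.19300000369548798]]
blue 216 [ 0.4419 -0.2448  0.1397] [[0.236, 0.102, -0.966], [-0.899, 0.4, -0.177], [-0.368, -0.911, -0.186]] 14.88107617435858
[[-0.026, -0.021, -0.013], [0.041, 0.018, 0.005]]
restregion 2490 [[0.391, -0.349, 0.008], [0.571, -0.274, 0.055], [0.613, -0.153, 0.195]]
side0 1845 ((0.5349442958831787, 0.06090511381626129), (0.12603287398815155, 0.261961966753006), 4.819260597229004) 0.09046224036399213
[[0.460999995470047, 0.1860000044107437], [0.4830000102519989, -0.07500000298023224], [0.609000027179718, -0.06400000303983688], [0.5870000123977661, 0.19699999690055847]]
blue 134 [ 0.4476 -0.2307  0.1355] [[0.504, 0.002, -0.864], [0.862, -0.071, 0.503], [-0.061, -0.997, -0.037]] 30.25886613668026
[[-0.031, -0.011, -0.005], [0.033, 0.012, 0.007]]
restregion 1103 [[0.442, -0.347, 0.008], [0.58, -0.3, 0.06], [0.62, -0.207, 0.193]]
both ((0.5332934260368347, 0.060684993863105774), (0.12991434335708618, 0.2632444500923157), 5.5466437339782715) [[0.4560000002384186, 0.1850000023841858], [0.48100000619888306, -0.07699999958276749], [0.6110000014305115, -0.06400000303983688], [0.5849999785423279, 0.1979999989271164]]
```

>>> {"name": "jog_arm", "arguments": {"commands": "0.19 -0.57 0.02 0 0 -1.124; 0.19 -0.57 0.02 0 0 -1.124; 0.19 -0.57 0.02 0 0 -1.124; 0.19 -0.57 0.02 0 0 -1.124; 0.19 -0.57 0.02 0 0 -1.124; 0.19 -0.57 0.02 0 0 -1.124; 0.19 -0.57 0.02 0 0 -1.124; 0.19 -0.57 0.02 0 0 -1.124; 0.19 -0.57 0.02 0 0 -1.124; 0.19 -0.57 0.02 0 0 -1.124; 0.19 -0.57 0.02 0 0 -1.124; 0.19 -0.57 0.02 0 0 -1.124", "gripper": 45, "grip_force": 20}}

```text
time: 2.55
eef_pos: [0.4274, 0.0621, 0.2513]
tcp_rot: [0.676, 0.737, 0.0, -0.0]
contact_force: [0.2, 0.2, 0.2]
opening: 0.449
```

Run:
```python
from plant import get_state, vision
import cv2,numpy as np
s=get_state();print({k:np.round(s[k],4) for k in ["time","qpos","eef_pos","tcp_rot","opening","contact_force"]})
d=vision.read_camera("wrist");np.savez("pics/wrist1.npz",**d);cv2.imwrite("pics/wrist1.png",d["frame"][:,:,::-1])
```

```text
{'time': np.float64(2.55), 'qpos': array([-9.1800e-02, -2.9560e-01,  2.1198e+00,  5.0000e-04,  1.3175e+00,
       -1.7860e-01]), 'eef_pos': array([0.4274, 0.0621, 0.2513]), 'tcp_rot': array([ 6.758e-01,  7.371e-01,  1.000e-04, -2.000e-04]), 'opening': np.float64(0.4487), 'contact_force': array([0.1536, 0.173 , 0.2031])}
```

View pics/wrist1.png

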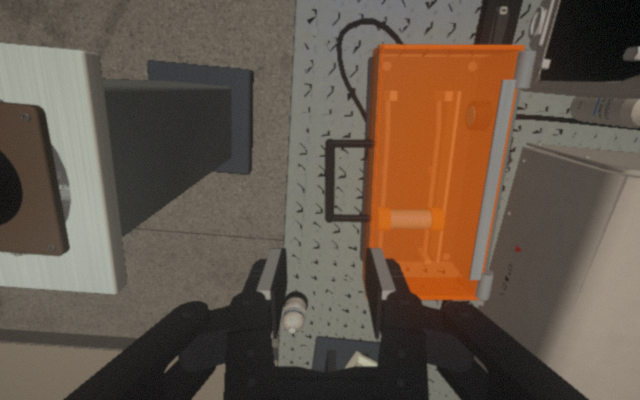

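Run:
```python
from h import *
d=load("wrist1");X=cloud(d)
for nm,uv in dict(barTop=(330,143),barMid=(330,180),barBot=(329,218),).items():
    u,v=uv;print(nm,X[v,u-2:u+3].round(3).tolist(),ray_z(d,uv,.068).round(4))
f=d["frame"].astype(int)
org=(f[...,0]>130)&(f[...,0]-f[...,2]>60)&(f[...,0]-f[...,1]>40)
m=org&(X[...,2]>0.083)&(X[...,2]<0.1)
P=X[m];r=cv2.minAreaRect(P[:,:2].astype(np.float32));print(r,cv2.boxPoints(r).round(3).tolist(),np.median(P[:,2]))
dark=(f.sum(2)<150)&(X[...,2]>.058)&(X[...,2]<.08)&(X[...,0]<.5)&(X[...,0]>.4)
B=X[dark];print(len(B),np.percentile(B,[1,25,50,75,99],axis=0).round(4).tolist())
sel=B[B[:,0]<np.percentile(B[:,0],60)]
print(np.polyfit(sel[:,1],sel[:,0],1),sel.mean(0))
# other objects: rough cloud of bystanders from scene & side
for n in ["scene0","side0"]:
    e=load(n);Y=cloud(e)
    for lo,hi,nm in (([.3,-.25,.012],[.44,-.05,.08],"obj"),([.3,.2,.006],[.7,.7,.1],"left")):
        k=((Y>lo)&(Y<hi)).all(-1);Q=Y[k];print(n,nm,len(Q),np.percentile(Q,[2,50,98],axis=0).round(3).tolist() if len(Q) else 0)
```

```text
barTop [[0.427, 0.092, 0.072], [0.428, 0.092, 0.072], [0.428, 0.093, 0.074], [0.429, 0.092, 0.073], [0.43, 0.093, 0.074]] [0.4286 0.0916 0.068 ]
barMid [[0.43, 0.055, 0.073], [0.431, 0.055, 0.074], [0.432, 0.055, 0.073], [0.433, 0.055, 0.072], [0.434, 0.055, 0.072]] [0.432  0.0536 0.068 ]
barBot [[0.432, 0.013, 0.074], [0.434, 0.013, 0.073], [0.435, 0.014, 0.074], [0.436, 0.014, 0.073], [0.437, 0.013, 0.072]] [0.4348 0.0114 0.068 ]
((0.5358046293258667, 0.059714868664741516), (0.12774446606636047, 0.2568666338920593), 4.64837646484375) [[0.4620000123977661, 0.18299999833106995], [0.4830000102519989, -0.0729999989271164], [0.6100000143051147, -0.06300000101327896], [0.5889999866485596, 0.19300000369548798]] 0.09010888911608554
919 [[0.4255, 0.0114, 0.0694], [0.4302, 0.0264, 0.0714], [0.4333, 0.0603, 0.0722], [0.4463, 0.0895, 0.0729], [0.4728, 0.0973, 0.0743]]
[-0.05516802  0.43390307] [0.43062159 0.0594816  0.0725177 ]
scene0 obj 209 [[0.387, -0.161, 0.013], [0.394, -0.153, 0.036], [0.408, -0.136, 0.059]]
scene0 left 3811 [[0.427, 0.239, 0.007], [0.58, 0.422, 0.043], [0.656, 0.688, 0.097]]
side0 obj 129 [[0.388, -0.146, 0.013], [0.402, -0.135, 0.035], [0.416, -0.128, 0.06]]
side0 left 12634 [[0.411, 0.231, 0.007], [0.57, 0.493, 0.031], [0.672, 0.65, 0.096]]
```

>>> {"name": "jog_arm", "arguments": {"commands": "0.005 -0.009 -0.05 0 0 0; 0.005 -0.009 -0.1 0 0 0; 0.005 -0.009 -0.14 0 0 0; 0.005 -0.009 -0.17 0 0 0; 0.005 -0.009 -0.2 0 0 0; 0.005 -0.009 -0.2 0 0 0; 0.005 -0.009 -0.2 0 0 0", "gripper": 35}}

```text
time: 3.48
eef_pos: [0.4333, 0.0534, 0.0524]
tcp_rot: [0.675, 0.738, 0.0, 0.001]
contact_force: [0.2, 0.5, -0.3]
opening: 0.352
```

Run:
```python
from plant import get_state, vision
import cv2,numpy as np
s=get_state();print({k:np.round(s[k],4) for k in ["time","qpos","eef_pos","tcp_rot","opening","contact_force"]})
d=vision.read_camera("wrist");cv2.imwrite("pics/wrist2.png",d["frame"][:,:,::-1])
d=vision.read_camera("side");cv2.imwrite("pics/side2.png",cv2.resize(d["frame"][110:310,220:420,::-1],(600,600)))
```

```text
{'time': np.float64(3.475), 'qpos': array([-1.1060e-01, -6.4000e-03,  2.2703e+00,  1.0000e-04,  8.7620e-01,
       -1.9910e-01]), 'eef_pos': array([0.4333, 0.0534, 0.0524]), 'tcp_rot': array([6.751e-01, 7.377e-01, 5.000e-04, 6.000e-04]), 'opening': np.float64(0.3521), 'contact_force': array([ 0.2157,  0.5461, -0.255 ])}
```

View pics/wrist2.png

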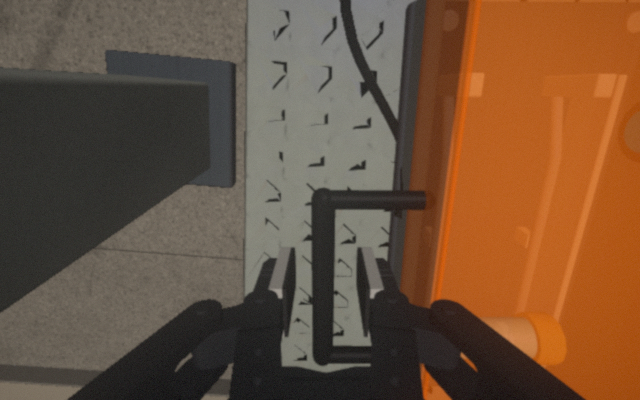

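View pics/side2.png

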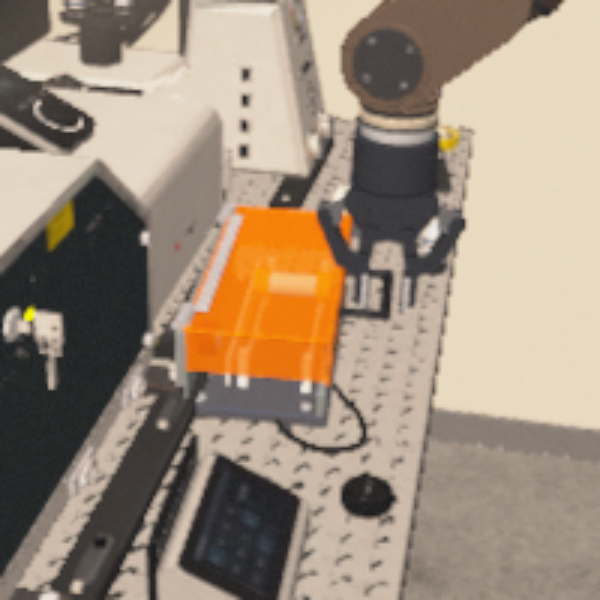

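Run:
```python
import numpy as np
u=np.array([.9963,.085])
for t in np.linspace(.06,1.12,19):
    x=-.167*np.cos(t)-.02*np.sin(t)+.167; z=.167*np.sin(t)-.02*np.cos(t)+.02
    print("%.3f %.4f %.4f %.4f"%(t,x*u[0],x*u[1],z))
```

```text
0.060 -0.0009 -0.0001 0.0100
0.119 -0.0012 -0.0001 0.0199
0.178 -0.0009 -0.0001 0.0298
0.237 -0.0000 -0.0000 0.0397
0.296 0.0014 0.0001 0.0495
0.354 0.0034 0.0003 0.0592
0.413 0.0060 0.0005 0.0688
0.472 0.0091 0.0008 0.0782
0.531 0.0128 0.0011 0.0873
0.590 0.0170 0.0015 0.0963
0.649 0.0218 0.0019 0.1050
0.708 0.0270 0.0023 0.1134
0.767 0.0327 0.0028 0.1214
0.826 0.0389 0.0033 0.1292
0.884 0.0455 0.0039 0.1365
0.943 0.0526 0.0045 0.1434
1.002 0.0600 0.0051 0.1500
1.061 0.0678 0.0058 0.1560
1.120 0.0760 0.0065 0.1616
```

>>> {"name": "jog_arm", "arguments": {"commands": "0 0 0 0 0 0; 0 0 0 0 0 0; 0 0 0 0 0 0; 0 0 0 0 0 0", "gripper": 0, "grip_force": 30}}

```text
time: 4.08
eef_pos: [0.432, 0.0527, 0.0524]
tcp_rot: [0.676, 0.737, -0.001, -0.001]
contact_force: [-5.5, -0.6, 7.4]
opening: 0.103
```

>>> {"name": "jog_arm", "arguments": {"commands": "-0.001 0 0.005 0 0 0; -0.001 0 0.01 0 0 0; -0.001 0 0.02 0 0 0; -0.001 0 0.03 0 0 0; 0 0 0.04 0 0 0; 0.001 0 0.05 0 0 0; 0.003 0 0.059 0 0 0; 0.003 0 0.059 0 0 0"}}

```text
time: 5.08
eef_pos: [0.4349, 0.053, 0.111]
tcp_rot: [0.676, 0.737, -0.001, -0.001]
contact_force: [-5.0, -0.5, -2.0]
opening: 0.099
```

>>> {"name": "jog_arm", "arguments": {"commands": "0.003 0 0.01 0 0 0; 0.006 0 0.019 0 0 0; 0.0095 0.001 0.028 0 0 0; 0.014 0.001 0.037 0 0 0; 0.0185 0.0015 0.046 0 0 0; 0.024 0.002 0.054 0 0 0; 0.0295 0.0025 0.062 0 0 0; 0.0355 0.003 0.07 0 0 0; 0.042 0.0035 0.0775 0 0 0; 0.049 0.004 0.084 0 0 0; 0.0565 0.005 0.091 0 0 0; 0.0645 0.0055 0.097 0 0 0; 0.0725 0.006 0.1025 0 0 0; 0.0725 0.006 0.1025 0 0 0"}}

```text
time: 6.82
eef_pos: [0.5117, 0.0594, 0.2189]
tcp_rot: [0.676, 0.737, 0.004, 0.003]
contact_force: [-3.4, 1.7, 9.3]
opening: 0.1
```

Run:
```python
from plant import get_state, vision
import cv2,numpy as np
d=vision.read_camera("wrist");cv2.imwrite("pics/wrist3.png",d["frame"][:,:,::-1])
d=vision.read_camera("side");cv2.imwrite("pics/side3.png",cv2.resize(d["frame"][110:310,220:420,::-1],(600,600)))
```

```text
(no output)
```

View pics/wrist3.png

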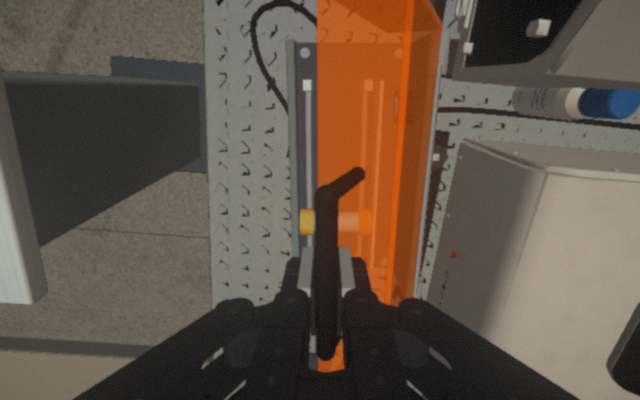

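View pics/side3.png

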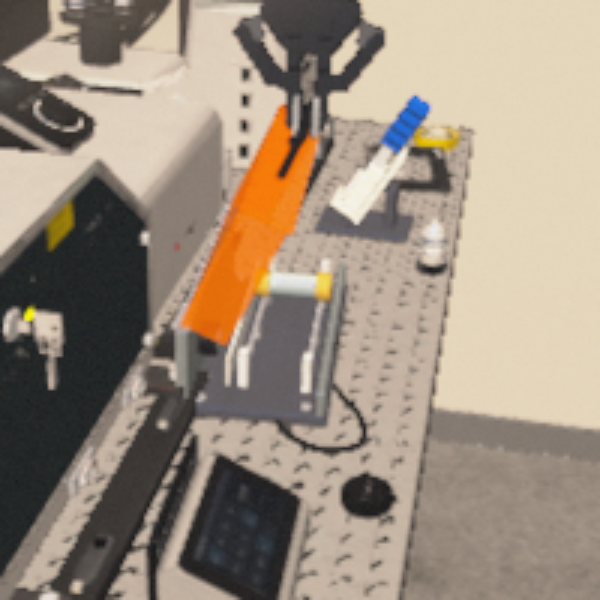

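Hood is near the stop, with the rod visible. Release, rise, and look.

>>> {"name": "jog_arm", "arguments": {"commands": "0 0 0 0 0 0; 0 0 0 0 0 0; 0 0 0 0 0 0; 0 0 0.02 0 0 0; -0.01 0 0.06 0 0 0; -0.03 -0.03 0.09 0 0 0; -0.05 -0.09 0.09 0 0 0; -0.06 -0.14 0.09 0 0 0; -0.07 -0.19 0.09 0 0 0;  -0.07 -0.19 0.09 0 0 0", "gripper": 28}}

```text
time: 8.18
eef_pos: [0.4375, -0.1339, 0.3026]
tcp_rot: [0.678, 0.735, -0.0, 0.0]
contact_force: [-0.6, -0.0, 0.7]
opening: 0.28
```

Run:
```python
from plant import get_state, vision
import cv2,numpy as np
s=get_state();print({k:np.round(s[k],4) for k in ["time","qpos","eef_pos","tcp_rot","opening","contact_force"]})
for n in["wrist","side","scene"]:
    d=vision.read_camera(n);np.savez(f"pics/{n}4.npz",**d)
    f=d["frame"][:,:,::-1]
    if n=="side": f=cv2.resize(f[110:310,220:420],(600,600))
    if n=="scene": f=cv2.resize(f[130:310,240:480],(800,600))
    cv2.imwrite(f"pics/{n}4.png",f)
```

```text
{'time': np.float64(8.175), 'qpos': array([-5.1920e-01, -2.6180e-01,  2.0011e+00, -4.0000e-04,  1.4023e+00,
       -6.0050e-01]), 'eef_pos': array([ 0.4375, -0.1339,  0.3026]), 'tcp_rot': array([ 6.778e-01,  7.353e-01, -2.000e-04,  0.000e+00]), 'opening': np.float64(0.2797), 'contact_force': array([-0.5817, -0.0351,  0.7478])}
```

View pics/wrist4.png

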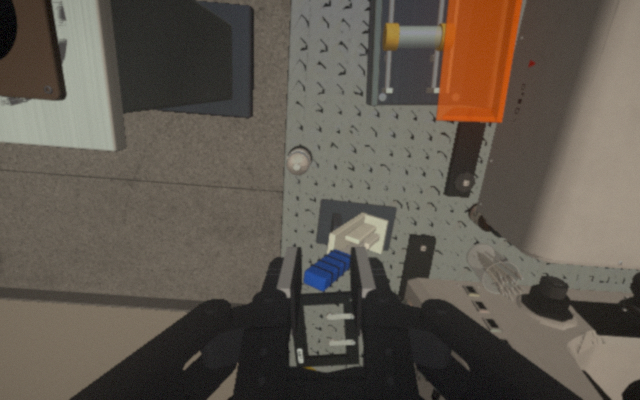

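View pics/side4.png

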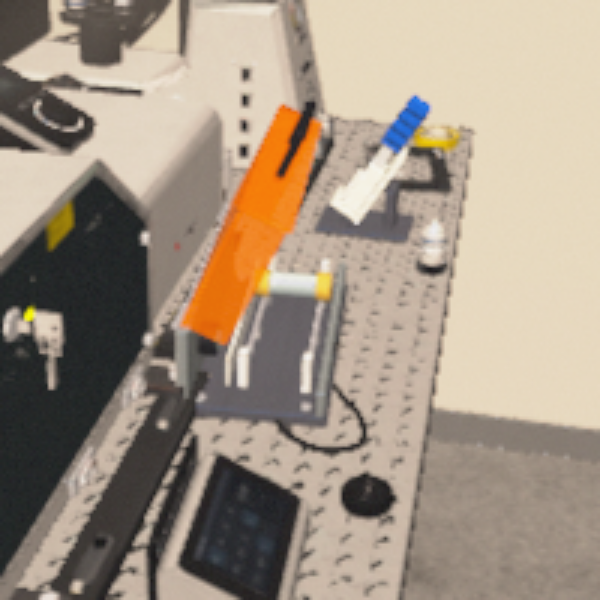

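View pics/scene4.png

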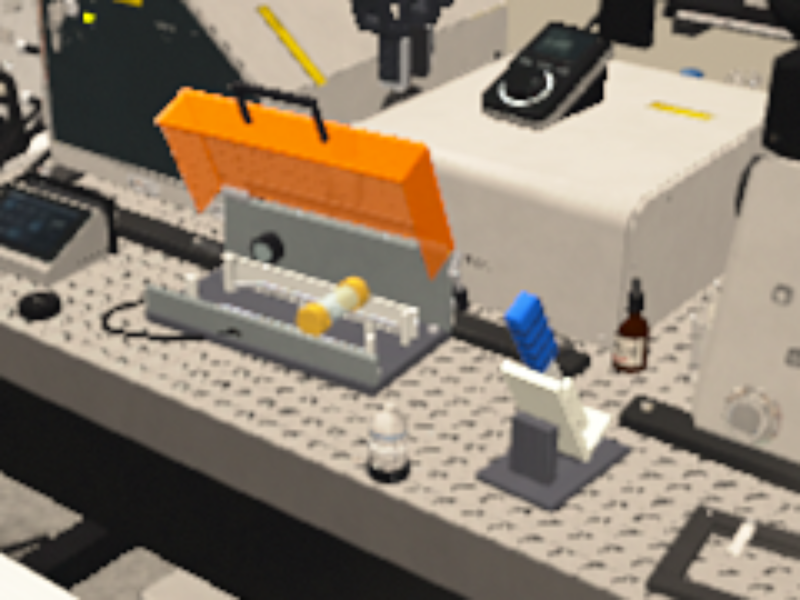

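```bash
cat > fit.py <<'E'
from h import *
from scipy.optimize import least_squares
from scipy.spatial.transform import Rotation as Rt
def axes(yaw,lean):
    # paddle z leans to robot: z=(-sin,0,cos); y=horizontal thin; x=y x z
    z=np.array([-np.sin(lean),0,np.cos(lean)]);y=np.array([0,1.,0]);x=np.cross(y,z)
    return Rt.from_euler('z',yaw).as_matrix()@np.stack([x,y,z],1)
def sd(P,c,A,half):
    q=np.abs((P-c)@A)-half
    return np.linalg.norm(np.maximum(q,0),axis=1)+np.minimum(q.max(1),0)
if __name__=="__main__":
    half=np.array([.013,.008,.033])
    S=[]
    for n in ["scene4","side4","wrist4"]:
        d=load(n);X=cloud(d);f=d["frame"].astype(int)
        bl=(f[...,2]>70)&(f[...,2]-f[...,0]>45)&(X[...,1]<-.2)&(X[...,1]>-.3)&(X[...,0]<.55)&(X[...,0]>.38)&(X[...,2]<.2)&(X[...,2]>.08)
        P=X[bl];S.append(P)
    for P,n in list(zip(S,["scene","side","wrist"]))+[(np.vstack(S),"all")]:
        for fl in (1,0):
            fun=lambda p: sd(P,p[:3],axes(p[3],p[4] if not fl else np.pi/6),half)
            r=least_squares(fun,[*P.mean(0),0,np.pi/6],loss="soft_l1",f_scale=.001)
            print(n,len(P),r.x.round(4),r.cost/len(P)*1e6)
    for n in ["scene4","side4","wrist4"]:
        d=load(n);X=cloud(d);f=d["frame"].astype(int)
        br=(f[...,0]>150)&(f[...,2]<90)&(f[...,0]-f[...,1]>20)&(f[...,0]-f[...,1]<95)&(X[...,2]>.02)&(X[...,2]<.07)&(X[...,0]>.45)&(X[...,0]<.6)&(X[...,1]>-.1)&(X[...,1]<.2)
        P=X[br]; print(n,"brass",len(P),np.percentile(P,[2,50,98],axis=0).round(4).tolist() if len(P) else 0)
E
python3 fit.py
python3 - <<'E'
from h import *
d=load("wrist4");X=cloud(d);f=d["frame"]
print(X[195:260:5,315:400:6].round(3)[...,2])
for uv in [(320,200),(395,207),(318,243)]: print(uv,ray_z(d,uv,.008).round(4),f[uv[1],uv[0]])
cv2.imwrite("pics/w4z.png",cv2.resize(d["frame"][180:310,280:420,::-1],None,fx=5,fy=5,interpolation=cv2.INTER_CUBIC)[:600])
cv2.imwrite("pics/w4r.png",cv2.resize(d["frame"][0:120,360:530,::-1],None,fx=4.7,fy=4.7,interpolation=cv2.INTER_CUBIC)[:600])
E
```

```text
scene 239 [ 0.4502 -0.238   0.133  -0.0303  0.5236] 0.4784733142958461
scene 239 [ 0.4502 -0.238   0.1331 -0.0304  0.527 ] 0.47835084850434306
side 137 [ 0.4514 -0.2377  0.1338 -0.039   0.5236] 1.0673966856886719
side 137 [ 0.4514 -0.2377  0.1338 -0.0394  0.5326] 1.0664673714815278
wrist 967 [ 0.4486 -0.2384  0.1321 -0.0331  0.5236] 0.09336183661000653
wrist 967 [ 0.4487 -0.2384  0.1321 -0.0332  0.5318] 0.0918594010919063
all 1343 [ 0.4489 -0.2383  0.1322 -0.0309  0.5236] 0.3071473359956138
all 1343 [ 0.4489 -0.2383  0.1323 -0.0306  0.5367] 0.30430253979125405
scene4 brass 107 [[0.4889, -0.0081, 0.03], [0.4964, 0.0014, 0.0489], [0.5709, 0.0177, 0.0595]]
side4 brass 48 [[0.4896, 0.0078, 0.0377], [0.5004, 0.0196, 0.0472], [0.5596, 0.0267, 0.0579]]
wrist4 brass 208 [[0.4918, 0.0015, 0.051], [0.4985, 0.0102, 0.0569], [0.5523, 0.0212, 0.0592]]
[[-0.    -0.001 -0.001 -0.001 -0.001 -0.     0.001  0.001  0.002 -0.
   0.    -0.001  0.     0.001 -0.001]
 [ 0.001  0.006  0.006  0.003 -0.    -0.001 -0.001  0.001  0.    -0.001
  -0.    -0.001 -0.001  0.001 -0.001]
 [-0.001  0.007  0.008  0.007  0
[... 620 characters left out ...]
 0.   ]
 [-0.001  0.007  0.008  0.097  0.089  0.071  0.073  0.072  0.068  0.042
   0.04   0.038  0.008  0.001  0.   ]
 [-0.001  0.007  0.009  0.099  0.087  0.07   0.079  0.083  0.06   0.059
   0.052  0.038  0.009 -0.    -0.   ]
 [-0.001  0.002  0.     0.099  0.085  0.069  0.078  0.076  0.072  0.07
   0.035  0.039  0.008 -0.001 -0.001]
 [ 0.002  0.001  0.095  0.104  0.083  0.094  0.308  0.311  0.31   0.03
   0.035  0.038  0.006  0.001  0.001]
 [ 0.    -0.001  0.118  0.116  0.114  0.114  0.308  0.314  0.314 -0.
  -0.001  0.001 -0.002 -0.     0.   ]]
(320, 200) [ 0.4344 -0.2036  0.008 ] [104 102  94]
(395, 207) [ 0.5417 -0.2055  0.008 ] [90 89 80]
(318, 243) [ 0.4365 -0.2709  0.008 ] [91 89 84]
```

View pics/w4z.png

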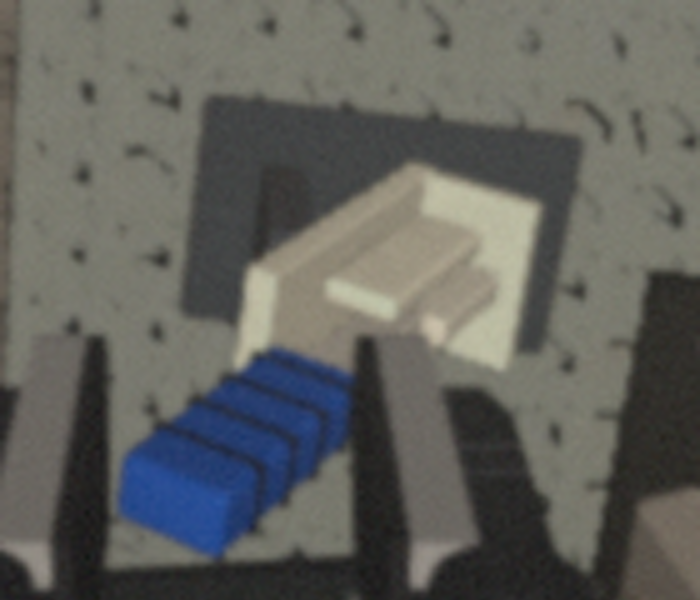

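View pics/w4r.png

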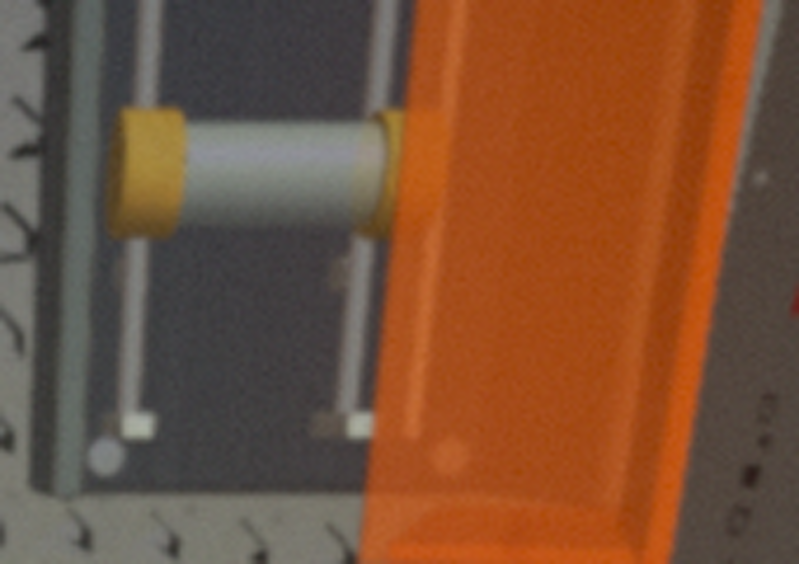

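Run:
```python
from h import *
d=load("wrist4");g=lambda a,b:(a/4.7+360-.4,b/4.7-.4)
u=np.array([.9963,.085]);v=np.array([-.085,.9963]);o=np.array([.534,.060])
def st(p): q=p[:2]-o;return (q@u).round(4),(q@v).round(4)
for nm,a,b,z in [("railF top",151,10,.03),("railF low",131,400,.03),("railB top",386,10,.03),("railB low",347,400,.03),("postF",139,423,.044),("postB",361,425,.044),
  ("collarF left up",118,110,.05),("collarF edge R",186,170,.058),("collarFupper",160,107,.048),("collarFlower",160,240,.04),("glass upper",270,120,.048),("glass lower",270,227,.04),("base corner FL",33,492,.01),("sill in",75,495,.036)]:
    p=ray_z(d,g(a,b),z);print(nm,p.round(4),"station",st(p))
X=cloud(d);
# glass/collar ridge: highest points in cols
print(X[20:56:3,390].round(4).tolist());print(X[20:56:3,415].round(4).tolist())
b=load("side4")["frame"][150:270,260:360,::-1];cv2.imwrite("pics/s4z.png",cv2.resize(b,(500,600),interpolation=cv2.INTER_CUBIC))
b=load("scene4")["frame"][180:260,270:390,::-1];cv2.imwrite("pics/c4z.png",cv2.resize(b,(780,520),interpolation=cv2.INTER_CUBIC))
```

```text
railF top [0.4964 0.0437 0.03  ] station (np.float64(-0.0388), np.float64(-0.013))
railF low [ 0.504  -0.0435  0.03  ] station (np.float64(-0.0387), np.float64(-0.1005))
railB top [0.552  0.0482 0.03  ] station (np.float64(0.017), np.float64(-0.0133))
railB low [ 0.559 -0.039  0.03 ] station (np.float64(0.0165), np.float64(-0.1008))
postF [ 0.5042 -0.049   0.044 ] station (np.float64(-0.0389), np.float64(-0.106))
postB [ 0.5592 -0.045   0.044 ] station (np.float64(0.0162), np.float64(-0.1068))
collarF left up [0.4886 0.0184 0.05  ] station (np.float64(-0.0488), np.float64(-0.0376))
collarF edge R [0.5046 0.0061 0.058 ] station (np.float64(-0.0339), np.float64(-0.0512))
collarFupper [0.4985 0.0202 0.048 ] station (np.float64(-0.0388), np.float64(-0.0366))
collarFlower [ 0.5041 -0.0068  0.04  ] station (np.float64(-0.0355), np.float64(-0.0641))
glass upper [0.5243 0.0196 0.048 ] station (np.float64(-0.0131), np.float64(-0.0395))
glass lower [ 0.5301 -0.0019  0.04  ] station (np.float64(-0.0092), np.float64(-0.0613))
base corner FL [ 0.4842 -0.0687  0.01  ] station (np.float64(-0.0605), np.float64(-0.124))
sill in [ 0.4918 -0.0676  0.036 ] station (np.float64(-0.0529), np.float64(-0.1236))
[[0.4971, 0.0256, 0.0298], [0.4949, 0.0195, 0.0465], [nan, nan, nan], [0.4941, 0.0121, 0.0563], [0.4945, 0.0092, 0.0564], [0.4945, 0.0059, 0.0589], [0.495, 0.0031, 0.0585], [0.4954, 0.0002, 0.0583], [0.4966, -0.0022, 0.0541], [0.4973, -0.0049, 0.0524], [0.4985, -0.0074, 0.0477], [0.502, -0.0086, 0.0302]]
[[0.5295, 0.0313, 0.0119], [0.53, 0.0282, 0.0118], [0.522, 0.0184, 0.0491], [0.5215, 0.0148, 0.0531], [0.5219, 0.0118, 0.0537], [0.5222, 0.0088, 0.0545], [0.5225, 0.0058, 0.055], [0.5233, 0.003, 0.0539], [0.5243, 0.0003, 0.0519], [0.5259, -0.002, 0.047], [0.5351, -0.0007, 0.0111], [0.5354, -0.0042, 0.0122]]
```

View pics/s4z.png

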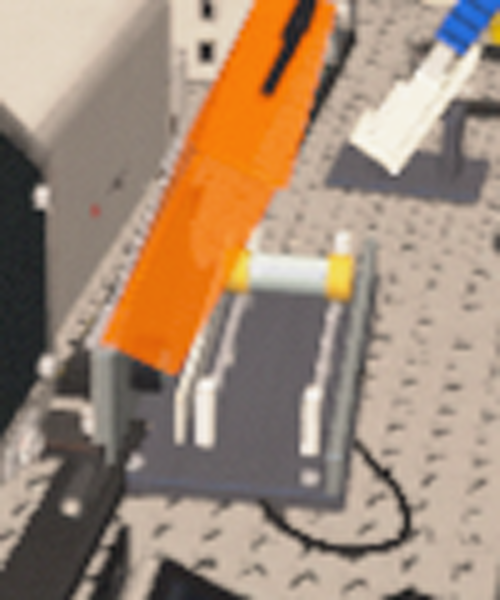

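View pics/c4z.png

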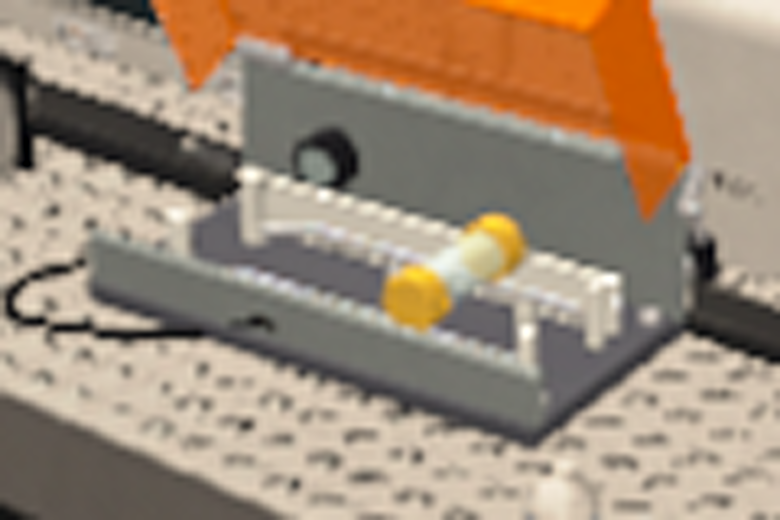

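```bash
cat > kin.py <<'E'
import numpy as np
from scipy.optimize import least_squares
from scipy.spatial.transform import Rotation as Rt
D=[([1.06098738,.287156825,1.57820302],(.2373,.6312,.2299)),([-.0918,-.2956,2.1198],(.4274,.0621,.2513)),([-.1106,-.0064,2.2703],(.4333,.0534,.0524)),([-.5192,-.2618,2.0011],(.4375,-.1339,.3026))]
def f(p):
    o=[]
    for q,x in D:
        r=p[0]*np.sin(q[1])+p[1]*np.sin(q[1]+q[2])+p[2]; z=p[3]+p[0]*np.cos(q[1])+p[1]*np.cos(q[1]+q[2])
        c,s=np.cos(q[0]),np.sin(q[0]);o+=[c*r-s*p[4]-x[0],s*r+c*p[4]-x[1],z-x[2]]
    return np.array(o)
r=least_squares(f,[.4,.4,0,.1,.1])
P=r.x
if __name__=="__main__": print(P.round(4),abs(r.fun).max())
def ik(tcp,R,d6,p=P):
    L2,L3,c,hz,lat=p;h=hz+d6
    w=tcp-d6*R[:,2]; rho=np.hypot(w[0],w[1]);
    q1=np.arctan2(w[1],w[0])-np.arcsin(lat/rho); rr=np.sqrt(rho**2-lat**2)-c; z=w[2]-h
    D2=rr**2+z**2; cc=(D2-L2**2-L3**2)/(2*L2*L3)
    if abs(cc)>1: return None
    q3=np.arccos(cc); q2=np.arctan2(rr,z)-np.arctan2(L3*np.sin(q3),L2+L3*np.cos(q3))
    R3=Rt.from_euler('ZY',[q1,q2+q3]).as_matrix(); e=Rt.from_matrix(R3.T@R).as_euler('ZYZ')
    out=[]
    for a in (0,1):
        q4,q5,q6=e if a==0 else (e[0]+np.pi,-e[1],e[2]+np.pi)
        w=lambda x:(x+np.pi)%(2*np.pi)-np.pi
        out.append(np.round([q1,q2,q3,w(q4),q5,w(q6-np.pi/2)],2))
    return out
def toolR(yaw,lean,sgn):
    # sgn -1: tool y=+paddle y ... z=-(paddle z)
    z=np.array([np.sin(lean),0,-np.cos(lean)]);y=np.array([0,1.,0])*sgn;x=np.cross(y,z)
    return Rt.from_euler('z',yaw).as_matrix()@np.stack([x,y,z],1)
E
python3 - <<'E'
from kin import *
exec(open('kin.py').read().split('def ik')[0]) if 0 else None
print(P.round(4),abs(r.fun).max())
for d6 in(.2,.27):
  for sg in (1,-1):
    for nm,t,yaw in (("pre",(.417,-.2373,.1877),-.033),("grasp",(.4568,-.2386,.1184),-.033),("push0",(.484,-.025,.121),.084),("push1",(.472,.10,.121),.084)):
        print(d6,sg,nm,ik(np.array(t),toolR(yaw,np.pi/6,sg),d6))
R0=Rt.from_quat([.6778,.7353,0,0])
for sg in(1,-1): print(sg,(Rt.from_matrix(toolR(-.033,np.pi/6,sg))*R0.inv()).as_rotvec().round(4))
E
```

```text
[ 0.4374  0.5708 -0.0059 -0.0231  0.1009] 0.005658892720738384
0.2 1 pre [array([-0.89, -0.31,  2.3 ,  0.52,  0.86, -2.72]), array([-0.89, -0.31,  2.3 , -2.62, -0.86,  0.42])]
0.2 1 grasp [array([-0.82, -0.12,  2.28,  0.6 ,  0.68, -2.77]), array([-0.82, -0.12,  2.28, -2.54, -0.68,  0.37])]
0.2 1 push0 [array([-0.35, -0.24,  2.38,  0.41,  0.56, -2.31]), array([-0.35, -0.24,  2.38, -2.73, -0.56,  0.83])]
0.2 1 push1 [array([-0.03, -0.24,  2.38,  0.12,  0.48, -1.77]), array([-0.03, -0.24,  2.38, -3.02, -0.48,  1.37])]
0.2 -1 pre [array([-0.89, -0.31,  2.3 ,  0.52,  0.86,  0.42]), array([-0.89, -0.31,  2.3 , -2.62, -0.86, -2.72])]
0.2 -1 grasp [array([-0.82, -0.12,  2.28,  0.6 ,  0.68,  0.37]), array([-0.82, -0.12,  2.28, -2.54, -0.68, -2.77])]
0.2 -1 push0 [array([-0.35, -0.24,  2.38,  0.41,  0.56,  0.83]), array([-0.35, -0.24,  2.38, -2.73, -0.56, -2.31])]
0.2 -1 push1 [array([-0.03, -0.24,  2.38,  0.12,  0.48,  1.37]), array([-0.03, -0.24,  2.38, -3.02, -0.48, -1.77])]
0.27 1 pre [array([-0.97, -0.39,  2.37,  0.54,  0.9 , -2.79]), array([-0.97, -0.39,  2.37, -2.6 , -0.9 ,  0.35])]
0.2
[... 167 characters left out ...]
, -2.37]), array([-0.39, -0.32,  2.46, -2.7 , -0.57,  0.77])]
0.27 1 push1 [array([-0.04, -0.33,  2.47,  0.13,  0.49, -1.79]), array([-0.04, -0.33,  2.47, -3.01, -0.49,  1.35])]
0.27 -1 pre [array([-0.97, -0.39,  2.37,  0.54,  0.9 ,  0.35]), array([-0.97, -0.39,  2.37, -2.6 , -0.9 , -2.79])]
0.27 -1 grasp [array([-0.89, -0.18,  2.36,  0.62,  0.7 ,  0.29]), array([-0.89, -0.18,  2.36, -2.52, -0.7 , -2.85])]
0.27 -1 push0 [array([-0.39, -0.32,  2.46,  0.44,  0.57,  0.77]), array([-0.39, -0.32,  2.46, -2.7 , -0.57, -2.37])]
0.27 -1 push1 [array([-0.04, -0.33,  2.47,  0.13,  0.49,  1.35]), array([-0.04, -0.33,  2.47, -3.01, -0.49, -1.79])]
1 [-0.3945 -0.414   1.4205]
-1 [ 0.4269 -0.4068 -1.6425]
```

>>> {"name": "jog_arm", "arguments": {"commands": "-0.035 -0.103 -0.03 0.427 -0.407 -1.6425; -0.035 -0.103 -0.03 0.427 -0.407 -1.6425; -0.035 -0.103 -0.03 0.427 -0.407 -1.6425; -0.035 -0.103 -0.03 0.427 -0.407 -1.6425; -0.035 -0.103 -0.03 0.427 -0.407 -1.6425; -0.035 -0.103 -0.03 0.427 -0.407 -1.6425; -0.035 -0.103 -0.03 0.427 -0.407 -1.6425; -0.035 -0.103 -0.03 0.427 -0.407 -1.6425; -0.035 -0.103 -0.03 0.427 -0.407 -1.6425; -0.035 -0.103 -0.03 0.427 -0.407 -1.6425; -0.035 -0.103 -0.03 0.427 -0.407 -1.6425; -0.035 -0.103 -0.03 0.427 -0.407 -1.6425", "gripper": 42}}

```text
time: 9.82
eef_pos: [0.4036, -0.2336, 0.273]
tcp_rot: [0.966, -0.012, 0.259, 0.005]
contact_force: [0.1, 0.4, 0.4]
opening: 0.427
```

Run:
```python
from plant import get_state, vision
import cv2,numpy as np
from scipy.spatial.transform import Rotation as Rt
s=get_state();print({k:np.round(s[k],4) for k in ["time","qpos","eef_pos","tcp_rot","opening","contact_force"]})
print(Rt.from_quat(s["tcp_rot"]).as_matrix().round(3))
d=vision.read_camera("wrist");np.savez(f"pics/wrist5.npz",**d);cv2.imwrite(f"pics/wrist5.png",d["frame"][:,:,::-1])
```

```text
{'time': np.float64(9.825), 'qpos': array([-0.9717, -0.4884,  2.2748,  0.4766,  1.0777,  0.4541]), 'eef_pos': array([ 0.4036, -0.2336,  0.273 ]), 'tcp_rot': array([ 0.9658, -0.012 ,  0.2589,  0.0049]), 'opening': np.float64(0.427), 'contact_force': array([0.1491, 0.3999, 0.385 ])}
[[ 0.866 -0.026  0.5  ]
 [-0.021 -1.    -0.016]
 [ 0.5    0.003 -0.866]]
```

View pics/wrist5.png

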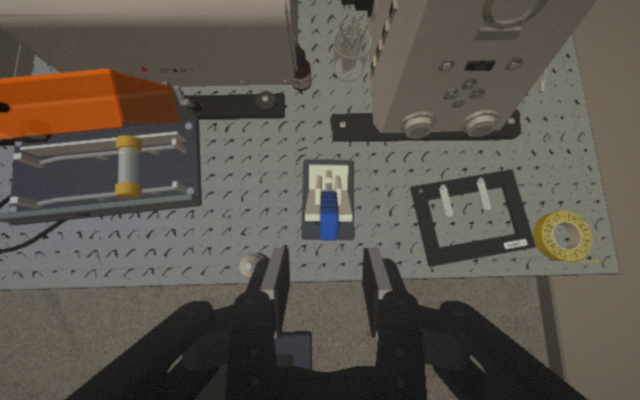

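Run:
```python
from fit import *
from kin import ik,P as KP
half=np.array([.013,.008,.033])
d=load("wrist5");X=cloud(d);f=d["frame"].astype(int)
bl=(f[...,2]>70)&(f[...,2]-f[...,0]>45)&(X[...,1]<-.2)&(X[...,1]>-.3)&(X[...,0]<.55)&(X[...,0]>.38)&(X[...,2]<.2)&(X[...,2]>.08)
P=X[bl]
r=least_squares(lambda p: sd(P,p[:3],axes(p[3],np.pi/6),half),[*P.mean(0),0],loss="soft_l1",f_scale=.001)
print(len(P),r.x.round(4),r.cost/len(P)*1e6)
gr=(abs(X[...,2]-.008)<.004)&(f.sum(2)<240)&(X[...,1]<-.18)&(X[...,1]>-.3)&(X[...,0]<.58)&(X[...,0]>.41)
Q=X[gr];rr=cv2.minAreaRect(Q[:,:2].astype(np.float32));print(len(Q),rr)
# d6 fit from this pose
q=[-0.9717,-0.4884,2.2748,0.4766,1.0777,0.4541]
from scipy.spatial.transform import Rotation as Rt
R=Rt.from_quat([0.9658,-0.012,0.2589,0.0049]).as_matrix()
for d6 in (.15,.2,.25,.3): print(d6,ik(np.array([.4036,-.2336,.273]),R,d6)[0])
```

```text
673 [ 0.4488 -0.238   0.1323 -0.0113] 0.1419858726564226
1189 ((0.5084255337715149, -0.24396522343158722), (0.08300698548555374, 0.15716730058193207), 78.21292114257812)
0.15 [-0.87 -0.38  2.18  0.45  1.02  0.55]
0.2 [-0.92 -0.43  2.23  0.46  1.04  0.5 ]
0.25 [-0.97 -0.49  2.28  0.48  1.08  0.45]
0.3 [-1.03 -0.54  2.32  0.49  1.11  0.4 ]
```

>>> {"name": "jog_arm", "arguments": {"commands": "0.006 -0.003 -0.04 0 0 0; 0.013 -0.0035 -0.085 0 0 0; 0.013 -0.0035 -0.085 0 0 0; 0.028 -0.004 -0.111 0 0 0; 0.043 -0.0045 -0.137 0 0 0; 0.053 -0.0045 -0.1545 0 0 0; 0.053 -0.0045 -0.1545 0 0 0; 0.053 -0.0045 -0.1545 0 0 0"}}

```text
time: 10.88
eef_pos: [0.4569, -0.2397, 0.1204]
tcp_rot: [0.966, -0.013, 0.26, 0.006]
contact_force: [-0.8, 0.2, -0.2]
opening: 0.418
```

Run:
```python
from plant import get_state, vision
import cv2,numpy as np
s=get_state();print({k:np.round(s[k],4) for k in ["time","qpos","eef_pos","tcp_rot","opening","contact_force"]})
for n in["wrist","side"]:
    d=vision.read_camera(n);np.savez(f"pics/{n}6.npz",**d)
    f=d["frame"][:,:,::-1]
    if n=="side": f=cv2.resize(f[110:230,310:430],(600,600),interpolation=cv2.INTER_CUBIC)
    cv2.imwrite(f"pics/{n}6.png",f)
```

```text
{'time': np.float64(10.875), 'qpos': array([-0.8672, -0.1481,  2.3236,  0.6203,  0.6916,  0.2999]), 'eef_pos': array([ 0.4569, -0.2397,  0.1204]), 'tcp_rot': array([ 0.9655, -0.0129,  0.2599,  0.006 ]), 'opening': np.float64(0.4177), 'contact_force': array([-0.8098,  0.1521, -0.1589])}
```

View pics/wrist6.png

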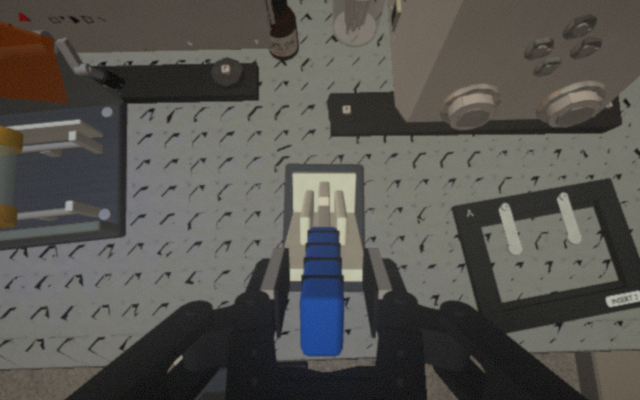

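View pics/side6.png

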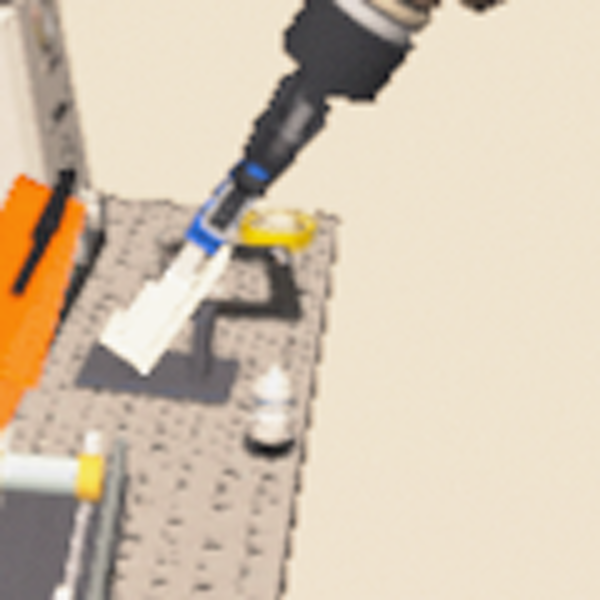

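>>> {"name": "jog_arm", "arguments": {"commands": "0 0.0015 0 0 0 0; 0 0.0015 0 0 0 0; 0 0.0015 0 0 0 0; 0 0.0015 0 0 0 0; 0 0.0015 0 0 0 0", "gripper": 0, "grip_force": 40}}

```text
time: 11.6
eef_pos: [0.4564, -0.2378, 0.1195]
tcp_rot: [0.966, -0.013, 0.259, 0.006]
contact_force: [-4.4, 0.6, 6.9]
opening: 0.181
```

Run:
```python
from kin import *
o=np.array([.534,.060]);u=np.array([.9965,.084]);v=np.array([-.084,.9965])
def tcp(xs,ys,z): p=o+xs*u+ys*v;return np.array([*p,z])
R=toolR(.084,np.pi/6,-1)
for ys in(-.08,-.02,.05):
  for b in (0,.05,.1):
    for ln in (25,30):
        l=np.radians(ln); t=tcp(-.056-b*.5,ys,.122+b*.866);print(ys,b,ln,t.round(4),ik(t,toolR(.084,l,-1),.25)[0])
R1=Rt.from_quat([0.966,-.013,.259,.006])
print((Rt.from_matrix(R)*R1.inv()).as_rotvec().round(4))
```

```text
-0.08 0 25 [ 0.4849 -0.0244  0.122 ] [-0.36 -0.26  2.38  0.31  0.64  0.92]
-0.08 0 30 [ 0.4849 -0.0244  0.122 ] [-0.38 -0.3   2.43  0.43  0.57  0.8 ]
-0.08 0.05 25 [ 0.46   -0.0265  0.1653] [-0.39 -0.4   2.4   0.28  0.77  0.94]
-0.08 0.05 30 [ 0.46   -0.0265  0.1653] [-0.41 -0.45  2.45  0.38  0.71  0.84]
-0.08 0.1 25 [ 0.4351 -0.0286  0.2086] [-0.42 -0.54  2.41  0.26  0.9   0.94]
-0.08 0.1 30 [ 0.4351 -0.0286  0.2086] [-0.45 -0.59  2.46  0.35  0.85  0.86]
-0.02 0 25 [0.4799 0.0354 0.122 ] [-0.2  -0.27  2.4   0.21  0.61  1.14]
-0.02 0 30 [0.4799 0.0354 0.122 ] [-0.22 -0.31  2.45  0.3   0.52  1.05]
-0.02 0.05 25 [0.455  0.0333 0.1653] [-0.22 -0.42  2.42  0.19  0.74  1.15]
-0.02 0.05 30 [0.455  0.0333 0.1653] [-0.24 -0.47  2.47  0.26  0.66  1.08]
-0.02 0.1 25 [0.4301 0.0312 0.2086] [-0.25 -0.56  2.42  0.18  0.87  1.15]
-0.02 0.1 30 [0.4301 0.0312 0.2086] [-0.27 -0.62  2.47  0.24  0.81  1.09]
0.05 0 25 [0.474  0.1051 0.122 ] [-0.01 -0.26  2.38  0.07  0.58  1.42]
0.05 0 30 [0.474  0.1051 0.122 ] [-0.02 -0.3   2.43  0.11  0.48  1.39]
0.05 0.05 25 [0.4491 0.103  0.1653] [-0.02 -0.4   2.4   0.07  0.71  1.43]
0.05 0.05 30 [0.4491 0.103  0.1653] [-0.03 -0.45  2.45  0.09  0.62  1.4 ]
0.05 0.1 25 [0.4242 0.1009 0.2086] [-0.03 -0.54  2.41  0.06  0.84  1.43]
0.05 0.1 30 [0.4242 0.1009 0.2086] [-0.04 -0.59  2.46  0.09  0.76  1.4 ]
[0.0048 0.0005 0.1122]
```

>>> {"name": "jog_arm", "arguments": {"commands": "0.009 0 0.005 0 0 0; 0.0175 0 0.01 0 0 0; 0.026 -0.0005 0.015 0 0 0; 0.035 -0.001 0.02 0 0 0; 0.043 -0.001 0.025 0 0 0; 0.043 -0.001 0.05 0 0 0; 0.03 -0.001 0.09 0 0 0; 0.02 -0.001 0.12 0 0 0; 0.02 -0.001 0.12 0 0 0"}}

```text
time: 12.72
eef_pos: [0.4772, -0.2393, 0.2417]
tcp_rot: [0.965, -0.013, 0.261, 0.007]
contact_force: [0.1, 0.9, -1.1]
opening: 0.183
```

Run:
```python
from plant import get_state, vision
import cv2,numpy as np
s=get_state();print({k:np.round(s[k],4) for k in ["time","qpos","eef_pos","tcp_rot","opening","contact_force"]})
for n in["side","scene"]:
    d=vision.read_camera(n);np.savez(f"pics/{n}7.npz",**d)
    f=d["frame"][:,:,::-1]
    if n=="side": f=cv2.resize(f[80:240,280:440],(600,600),interpolation=cv2.INTER_CUBIC)
    if n=="scene": f=cv2.resize(f[130:310,240:480],(800,600))
    cv2.imwrite(f"pics/{n}7.png",f)
```

```text
{'time': np.float64(12.725), 'qpos': array([-0.8287, -0.2821,  2.19  ,  0.4735,  0.9002,  0.5336]), 'eef_pos': array([ 0.4772, -0.2393,  0.2417]), 'tcp_rot': array([ 0.9652, -0.0129,  0.2611,  0.0073]), 'opening': np.float64(0.1832), 'contact_force': array([ 0.0765,  0.9092, -1.0956])}
```

View pics/side7.png

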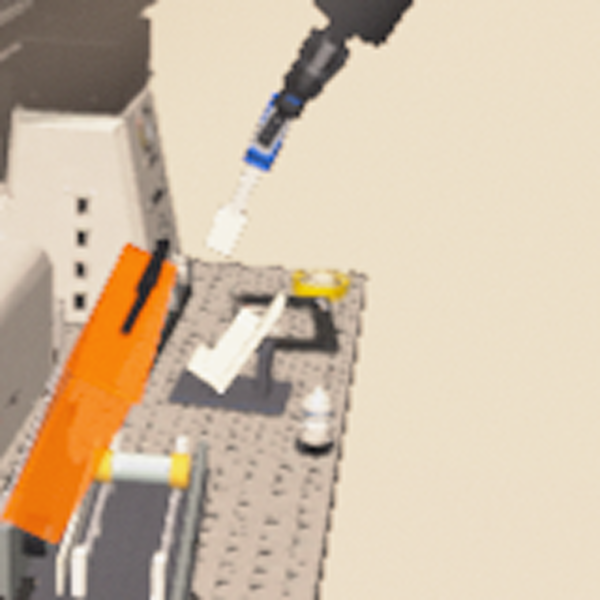

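View pics/scene7.png

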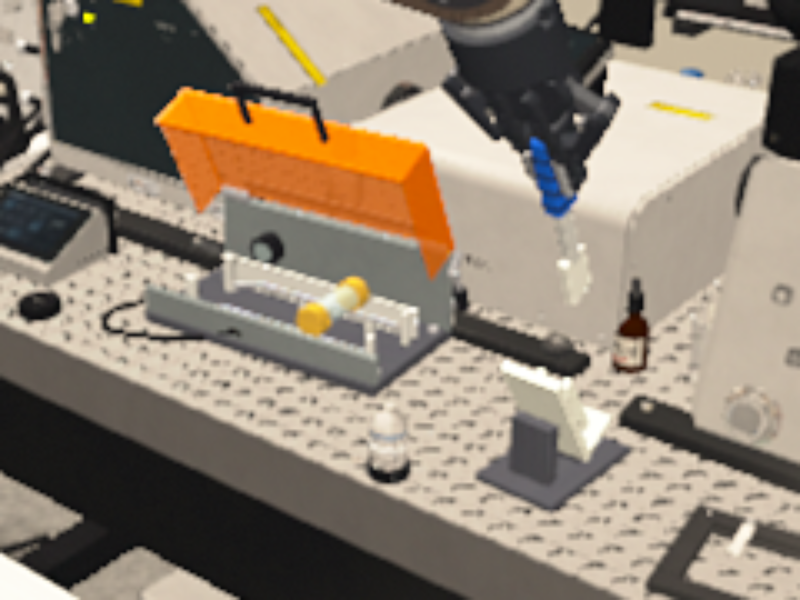

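>>> {"name": "jog_arm", "arguments": {"commands": "-0.035 0.03 -0.005 0.001 0.02 0.05; -0.035 0.08 -0.01 0.003 0.045 0.112; -0.035 0.13 -0.02 0.003 0.045 0.112; -0.035 0.18 -0.029 0.003 0.045 0.112; -0.035 0.211 -0.029 0.003 0.045 0.112; -0.035 0.211 -0.029 0.003 0.045 0.112; -0.035 0.211 -0.029 0.003 0.045 0.112; -0.035 0.211 -0.029 0.003 0.045 0.112"}}

```text
time: 13.82
eef_pos: [0.4412, -0.0282, 0.2089]
tcp_rot: [0.971, 0.04, 0.237, -0.011]
contact_force: [-0.3, -0.7, -0.5]
opening: 0.184
```

```bash
cat > look.py <<'E'
import sys
from plant import get_state, vision
import cv2,numpy as np
from scipy.spatial.transform import Rotation as Rt
k=sys.argv[1]
s=get_state();print({k:np.round(s[k],4) for k in ["time","qpos","eef_pos","opening","contact_force"]})
R=Rt.from_quat(s["tcp_rot"]).as_matrix();print(R.round(3).tolist(),"lean",np.degrees(np.arccos(-R[2,2])))
foot=s["eef_pos"]+.104*R[:,2];q=foot[:2]-np.array([.534,.060]);print("foot",foot.round(4),"station",q@[.9965,.084],q@[-.084,.9965])
for n in sys.argv[2:]:
    d=vision.read_camera(n);np.savez(f"pics/{n}{k}.npz",**d)
    f=d["frame"][:,:,::-1]
    if n=="side": f=cv2.resize(f[110:290,250:430],(600,600),interpolation=cv2.INTER_CUBIC)
    if n=="scene": f=cv2.resize(f[150:300,260:460],(800,600),interpolation=cv2.INTER_CUBIC)
    cv2.imwrite(f"pics/{n}{k}.png",f)
E
python3 look.py 8 wrist
```

```text
{'time': np.float64(13.825), 'qpos': array([-0.4272, -0.5381,  2.4119,  0.3006,  0.8665,  0.9129]), 'eef_pos': array([ 0.4412, -0.0282,  0.2089]), 'opening': np.float64(0.184), 'contact_force': array([-0.3402, -0.7169, -0.5003])}
[[0.885, 0.082, 0.458], [0.072, -0.997, 0.039], [0.46, -0.002, -0.888]] lean 27.38948837811481
foot [ 0.4888 -0.0241  0.1166] station -0.05207985268635559 -0.08001042631317042
```

View pics/wrist8.png

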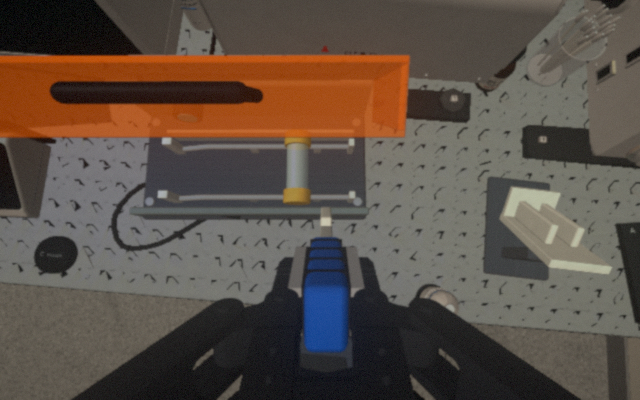

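>>> {"name": "jog_arm", "arguments": {"commands": "0.0075 0.0005 -0.014 0 0 0; 0.0155 0.001 -0.028 0 0 0; 0.0235 0.002 -0.042 0 0 0; 0.031 0.0025 -0.056 0 0 0; 0.039 0.003 -0.07 0 0 0; 0.047 0.004 -0.084 0 0 0; 0.047 0.004 -0.084 0 0 0; 0.047 0.004 -0.084 0 0 0"}}

```text
time: 14.88
eef_pos: [0.4935, -0.0244, 0.1318]
tcp_rot: [0.969, 0.037, 0.244, -0.011]
contact_force: [0.1, 7.3, 13.5]
opening: 0.179
```

```bash
python3 look.py 9 wrist side scene
```

```text
{'time': np.float64(14.875), 'qpos': array([-0.3614, -0.2585,  2.3799,  0.3683,  0.6012,  0.8716]), 'eef_pos': array([ 0.4935, -0.0244,  0.1318]), 'opening': np.float64(0.1794), 'contact_force': array([ 0.1158,  7.326 , 13.4958])}
[[0.879, 0.078, 0.471], [0.067, -0.997, 0.04], [0.473, -0.003, -0.881]] lean 28.21747377867915
foot [ 0.5425 -0.0203  0.0402] station 0.0017414424237483606 -0.08069468223569798
```

View pics/wrist9.png

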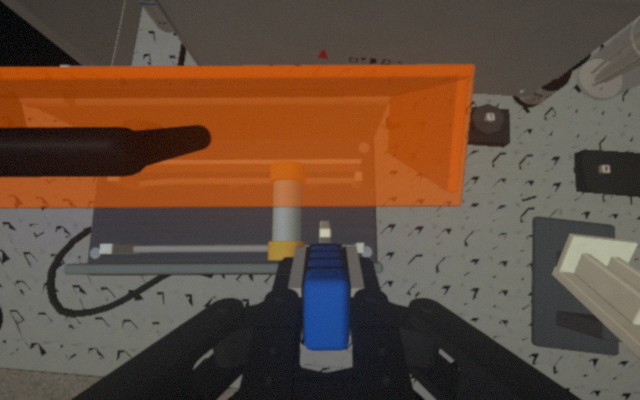

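View pics/side9.png

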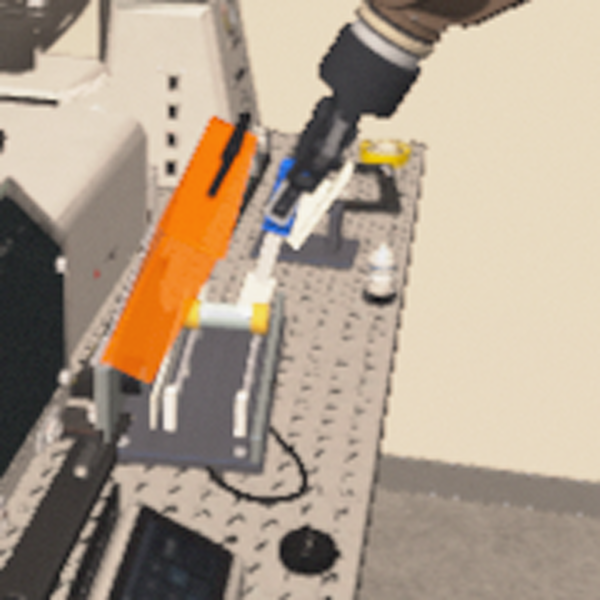

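View pics/scene9.png

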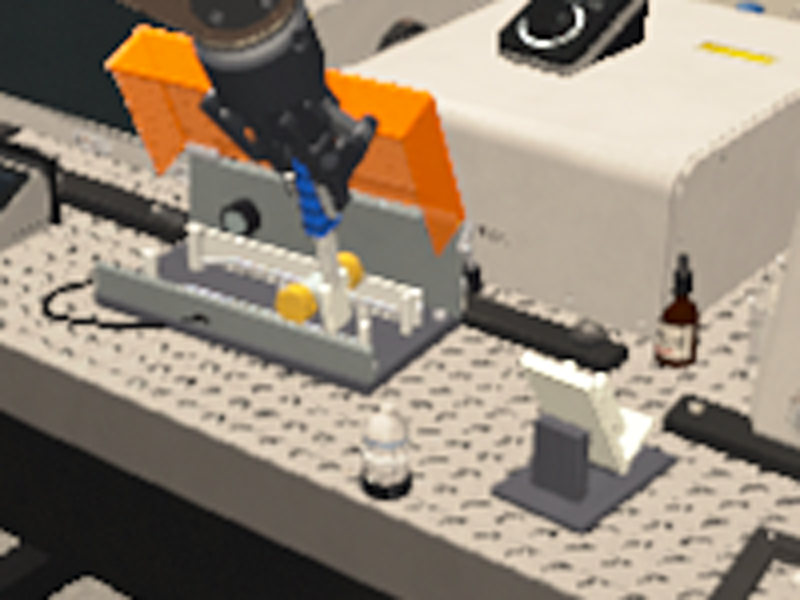

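Run:
```python
from h import *
from plant import get_state
from scipy.spatial.transform import Rotation as Rt
s=get_state();R=Rt.from_quat(s["tcp_rot"]).as_matrix();T=s["eef_pos"]
pz=-R[:,2];px=R[:,0];py=-R[:,1]
foot=T-.104*pz
for n,cx,cy,k in (("scene9",260,150,4),("side9",250,110,600/180)):
    d=load(n);
    f=cv2.resize(d["frame"][cy:cy+150 if n[1]=='c' else cy+180,cx:cx+(200 if n[1]=='c' else 180),::-1],None,fx=k,fy=k,interpolation=cv2.INTER_CUBIC)
    def dr(P,Q,c):
        a=(proj(d,P)-[cx,cy]+.5)*k;b=(proj(d,Q)-[cx,cy]+.5)*k
        cv2.line(f,tuple(int(v) for v in a),tuple(int(v) for v in b),c,1)
    for hx,hy,z0,z1 in((.013,.004,0,.04),(.007,.004,.04,.086),(.013,.008,.086,.152)):
        c=[(a,b) for a,b in((-hx,-hy),(hx,-hy),(hx,hy),(-hx,hy))]
        for i in range(4):
            for z in(z0,z1):
                dr(foot+c[i][0]*px+c[i][1]*py+z*pz,foot+c[i-1][0]*px+c[i-1][1]*py+z*pz,(0,0,255))
            dr(foot+c[i][0]*px+c[i][1]*py+z0*pz,foot+c[i][0]*px+c[i][1]*py+z1*pz,(0,0,255))
    # rails
    o=np.array([.534,.060]);u=np.array([.9965,.084]);v=np.array([-.084,.9965])
    for xs in(-.039,.017):
        A=np.array([*(o+xs*u-.105*v),.03]);B=np.array([*(o+xs*u+.05*v),.03]);dr(A,B,(0,255,0))
    cv2.imwrite(f"pics/ov_{n}.png",f)
print(foot, s["wrist_torque"],s["contact_force"])
```

```text
[ 0.54242347 -0.02015073  0.04018244] [ 1.88580119 -1.19490528  0.62230344] [ 2.52630715  6.5480856  13.18744023]
```

View pics/ov_scene9.png

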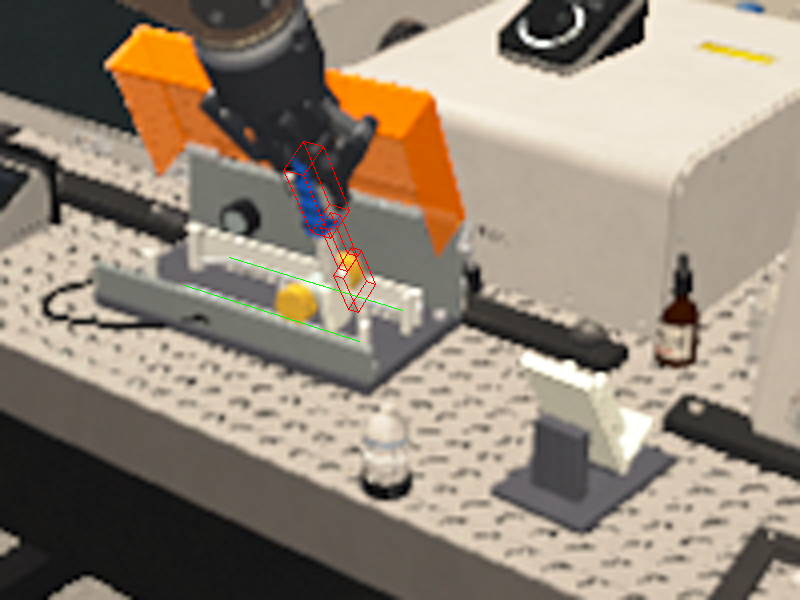

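View pics/ov_side9.png

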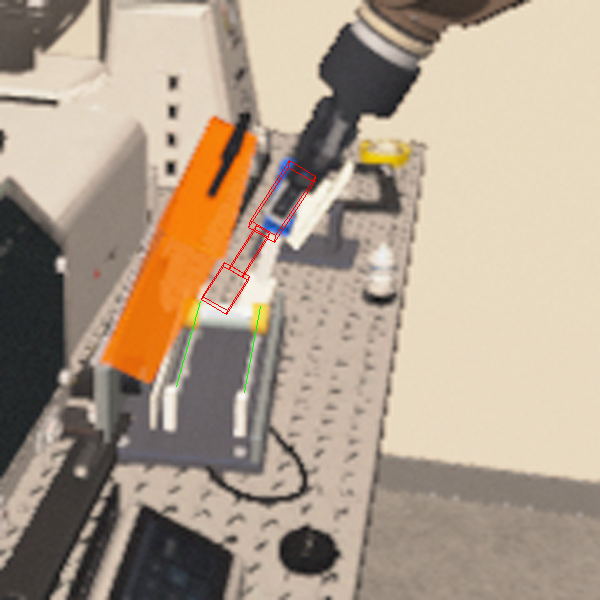

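>>> {"name": "jog_arm", "arguments": {"commands": "0 0 0.015 0 0 0; 0 0 0.03 0 0 0; 0 0 0.045 0 0 0; 0 0 0.045 0 0 0; 0 0 0.045 0 0 0", "grip_force": 90, "gripper": 0}}

```text
time: 15.65
eef_pos: [0.4877, -0.0232, 0.1698]
tcp_rot: [0.971, 0.041, 0.237, -0.011]
contact_force: [-0.1, 0.4, -1.1]
opening: 0.176
```

```bash
python3 look.py 10 wrist side scene
cat > ov.py <<'E'
# overlay + fit paddle lean/height in grip from white/blue points
import sys
from h import *
from plant import get_state
from scipy.spatial.transform import Rotation as Rt
from scipy.optimize import least_squares
def parts(): return ((.013,.004,0,.04),(.007,.004,.04,.086),(.013,.008,.086,.152))
def sdist(P,foot,px,py,pz):
    L=np.stack([(P-foot)@px,(P-foot)@py,(P-foot)@pz],1);ds=[]
    for hx,hy,a,b in parts():
        q=np.abs(L-[0,0,(a+b)/2])-[hx,hy,(b-a)/2]
        ds.append(np.linalg.norm(np.maximum(q,0),axis=1)+np.minimum(q.max(1),0))
    return np.min(ds,0)
def pose(R,T,p):
    # p: rotation of paddle about tool y (paddle y) relative nominal, shift along tool x, along tool z of grip point, y
    Rr=Rt.from_rotvec(p[0]*(-R[:,1])).as_matrix()
    px,py,pz=Rr@R[:,0],-R[:,1],Rr@(-R[:,2])
    g=T-.019*R[:,2]   # grasp point
    g=g+p[1]*R[:,0]+p[2]*R[:,2]+p[3]*R[:,1]
    return g-.123*pz,px,py,pz
if __name__=="__main__":
    k=sys.argv[1]; s=get_state();R=Rt.from_quat(s["tcp_rot"]).as_matrix();T=s["eef_pos"]
    # visible points near paddle: box around tool axis
    pts=[]
    for n in sys.argv[2:]:
        d=load(n+k);X=cloud(d);f=d["frame"].astype(int)
        L=(X-T)@R
        box=(np.abs(L[...,0]+0.0)<.075)&(np.abs(L[...,1])<.011)&(L[...,2]>-.06)&(L[...,2]<.13)
        blue=(f[...,2]>70)&(f[...,2]-f[...,0]>40)
        sat=f.max(-1)-f.min(-1)
        white=(f.min(-1)>130)&(sat<60)&(L[...,2]>.02)&(X[...,2]>.05)
        m=box&(blue|white); P=X[m];pts.append(P);print(n,"blue",(box&blue).sum(),"white",(box&white).sum())
    P=np.vstack(pts)
    best=None
    for a0 in np.radians([-30,-20,-10,0,10,20,30]):
        r=least_squares(lambda p:np.r_[sdist(P,*pose(R,T,p)),.02*np.array(p[1:])],[a0,0,0,0],loss="soft_l1",f_scale=.0015)
        if best is None or r.cost<best.cost:best=r
    p=best.x;foot,px,py,pz=pose(R,T,p)
    print("rel deg",np.degrees(p[0]),"shift",p[1:].round(4),"cost",best.cost/len(P)*1e6)
    print("foot",foot.round(4),"paddle lean",np.degrees(np.arccos(pz[2])),"pz",pz.round(3))
    q=foot[:2]-np.array([.534,.060]);print("foot station",(q@[.9965,.084]).round(4),(q@[-.084,.9965]).round(4), "foot-TCP",(foot-T).round(4))
    for n in sys.argv[2:]:
        d=load(n+k);K=1
        f=d["frame"][:,:,::-1].copy();K=3;f=cv2.resize(f,None,fx=K,fy=K,interpolation=cv2.INTER_CUBIC)
        for hx,hy,z0,z1 in parts():
            c=[(-hx,-hy),(hx,-hy),(hx,hy),(-hx,hy)]
            pt=lambda i,z:tuple(int(v) for v in (proj(d,foot+c[i][0]*px+c[i][1]*py+z*pz)+.5)*K)
            for i in range(4):
                for z in(z0,z1): cv2.line(f,pt(i,z),pt(i-1,z),(0,0,255),1)
                cv2.line(f,pt(i,z0),pt(i,z1),(0,0,255),1)
        c=(proj(d,foot+.06*pz)*K).astype(int)
        x0=max(c[0]-250,0);y0=max(c[1]-250,0);cv2.imwrite(f"pics/ov_{n}{k}.png",f[y0:y0+500,x0:x0+500])
E
python3 ov.py 10 side scene wrist
```

```text
{'time': np.float64(15.65), 'qpos': array([-0.361 , -0.3345,  2.3553,  0.3114,  0.7081,  0.9313]), 'eef_pos': array([ 0.4877, -0.0232,  0.1698]), 'opening': np.float64(0.1756), 'contact_force': array([-0.1346,  0.4481, -1.0763])}
[[0.885, 0.084, 0.458], [0.074, -0.996, 0.04], [0.46, -0.002, -0.888]] lean 27.39216286798695
foot [ 0.5354 -0.019   0.0775] station -0.0052409190504410464 -0.07885979587769087
side blue 56 white 175
scene blue 99 white 158
wrist blue 3890 white 95
rel deg 14.385078967056183 shift [ 0.0002 -0.0035  0.0003] cost 0.6605147651963025
foot [ 0.505  -0.0217  0.0696] paddle lean 12.963434739290904 pz [-0.223 -0.021  0.975]
foot station -0.0358 -0.079 foot-TCP [ 0.0174  0.0013 -0.0998]
```

View pics/ov_side10.png

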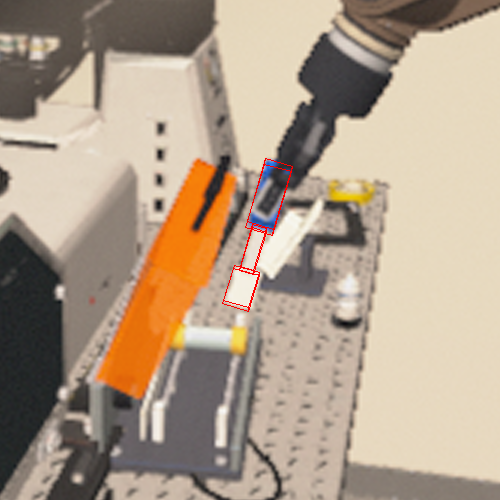

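View pics/ov_scene10.png

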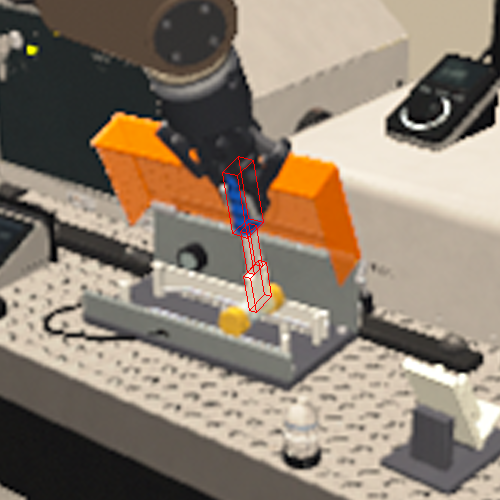

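View pics/wrist10.png

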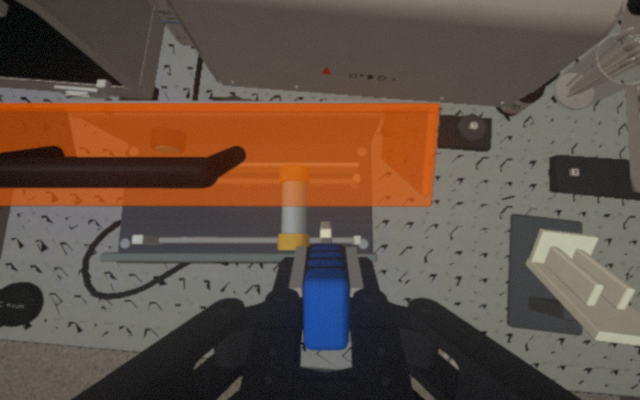

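Run:
```python
from ov import *
from kin import ik,toolR
R=Rt.from_quat([.9652,-.0129,.2611,.0073]).as_matrix();T=np.array([.4772,-.2393,.2417])
pts=[]
for n in ["side7","scene7"]:
    d=load(n);X=cloud(d);f=d["frame"].astype(int);L=(X-T)@R
    box=(np.abs(L[...,0])<.075)&(np.abs(L[...,1])<.013)&(L[...,2]>-.06)&(L[...,2]<.13)
    blue=(f[...,2]>70)&(f[...,2]-f[...,0]>40);white=(f.min(-1)>130)&(f.max(-1)-f.min(-1)<60)&(L[...,2]>.02)
    pts.append(X[box&(blue|white)])
P=np.vstack(pts)
for a0 in np.radians([-15,0,15]):
    r=least_squares(lambda p:np.r_[sdist(P,*pose(R,T,p)),.02*np.array(p[1:])],[a0,0,0,0],loss="soft_l1",f_scale=.0015);print(len(P),np.degrees(r.x[0]),r.x[1:].round(4),r.cost)
o=np.array([.534,.060]);u=np.array([.9965,.084]);v=np.array([-.084,.9965])
for lean in (35,38,41,44):
    for ys in(-.08,-.01,.05):
        Rr=toolR(.08,np.radians(lean),-1)
        # foot at (-.011+.014*tan(pl),ys,.030)
        pl=np.radians(lean-14.4);foot=np.array([*(o+(-.011+.014*np.tan(pl))*u+ys*v),.030])
        T0=np.zeros(3);ft=pose(Rr,T0,[np.radians(14.4),0.0002,-.0035,0])[0]
        for up in (0,.06):
            T=foot-ft+[0,0,up]; print(lean,ys,up,T.round(4),"xs",((T[:2]-o)@u).round(4),ik(T,Rr,.25)[0])
```

```text
514 10.029764895436653 [-0.0011 -0.0001 -0.0006] 0.0003862078313885062
514 10.041721602936288 [-0.0011 -0.0006 -0.0006] 0.00038638625513972484
514 10.05406308197054 [-0.0011 -0.0005 -0.0006] 0.0003863386374745182
35 -0.08 0 [ 0.5046 -0.0226  0.1266] xs -0.0363 [-0.38 -0.28  2.44  0.57  0.49  0.68]
35 -0.08 0.06 [ 0.5046 -0.0226  0.1866] xs -0.0363 [-0.38 -0.38  2.39  0.45  0.62  0.82]
35 -0.01 0 [0.4987 0.0471 0.1266] xs -0.0363 [-0.19 -0.3   2.45  0.38  0.42  1.  ]
35 -0.01 0.06 [0.4987 0.0471 0.1866] xs -0.0363 [-0.19 -0.4   2.4   0.29  0.56  1.11]
35 0.05 0 [0.4936 0.1069 0.1266] xs -0.0363 [-0.02 -0.28  2.44  0.15  0.38  1.35]
35 0.05 0.06 [0.4936 0.1069 0.1866] xs -0.0363 [-0.02 -0.38  2.39  0.11  0.53  1.4 ]
38 -0.08 0 [ 0.5004 -0.023   0.1249] xs -0.0404 [-0.39 -0.31  2.48  0.69  0.46  0.55]
38 -0.08 0.06 [ 0.5004 -0.023   0.1849] xs -0.0404 [-0.39 -0.41  2.43  0.53  0.59  0.73]
38 -0.01 0 [0.4945 0.0468 0.1249] xs -0.0404 [-0.2  -0.32  2.49  0.48  0.37  0.89]
38 -0.01 0.06 [0.4945 0.0468 0.1849] xs -0.0404 [-0.2  -0.43  2.44  0.35  0.51  1.04]
38 0.05 0 [0.4895 0.1066 0.1249]
[... 456 characters left out ...]
.48  0.43  0.47  0.96]
41 0.05 0 [0.4855 0.1063 0.1229] xs -0.0445 [-0.02 -0.33  2.51  0.28  0.25  1.22]
41 0.05 0.06 [0.4855 0.1063 0.1829] xs -0.0445 [-0.02 -0.44  2.47  0.17  0.41  1.33]
44 -0.08 0 [ 0.4926 -0.0236  0.1206] xs -0.0483 [-0.44 -0.35  2.55  1.    0.42  0.23]
44 -0.08 0.06 [ 0.4926 -0.0236  0.1806] xs -0.0483 [-0.44 -0.47  2.51  0.74  0.53  0.51]
44 -0.01 0 [0.4867 0.0462 0.1206] xs -0.0483 [-0.22 -0.37  2.57  0.82  0.29  0.55]
44 -0.01 0.06 [0.4867 0.0462 0.1806] xs -0.0483 [-0.22 -0.5   2.52  0.53  0.42  0.86]
44 0.05 0 [0.4816 0.106  0.1206] xs -0.0483 [-0.03 -0.35  2.55  0.42  0.19  1.08]
44 0.05 0.06 [0.4816 0.106  0.1806] xs -0.0483 [-0.03 -0.47  2.51  0.22  0.35  1.28]
```

>>> {"name": "jog_arm", "arguments": {"commands": "0.008 0 0.005 0.005 -0.066 0; 0.017 0 0.007 0.011 -0.1325 0; 0.017 0 0.007 0.011 -0.1325 0; 0.017 0 0.007 0.011 -0.1325 0"}}

```text
time: 16.3
eef_pos: [0.5049, -0.0232, 0.177]
tcp_rot: [0.953, 0.04, 0.3, -0.013]
contact_force: [-1.1, -0.0, -0.4]
opening: 0.177
```

```bash
python3 look.py 11 wrist side scene;python3 ov.py 11 side scene wrist
```

```text
{'time': np.float64(16.3), 'qpos': array([-0.3782, -0.3517,  2.387 ,  0.472 ,  0.6   ,  0.785 ]), 'eef_pos': array([ 0.5049, -0.0232,  0.177 ]), 'opening': np.float64(0.1766), 'contact_force': array([-1.1492, -0.0359, -0.4048])}
[[0.817, 0.084, 0.571], [0.068, -0.996, 0.049], [0.573, -0.001, -0.819]] lean 34.97685517995855
foot [ 0.5643 -0.0181  0.0918] station 0.023643865769722015 -0.0803241986076936
side blue 57 white 137
scene blue 80 white 137
wrist blue 3713 white 0
rel deg 14.236495660275523 shift [-0.0004 -0.003   0.0001] cost 0.32808146968369084
foot [ 0.5358 -0.0207  0.0803] paddle lean 20.802887452410832 pz [-0.354 -0.031  0.935]
foot station -0.005 -0.0805 foot-TCP [ 0.0306  0.0026 -0.0972]
```

View pics/ov_side11.png

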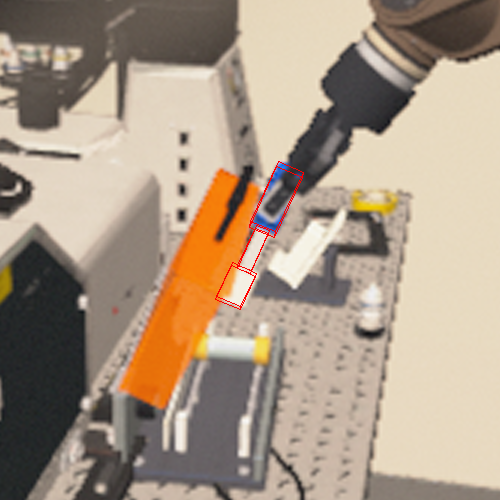

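View pics/ov_scene11.png

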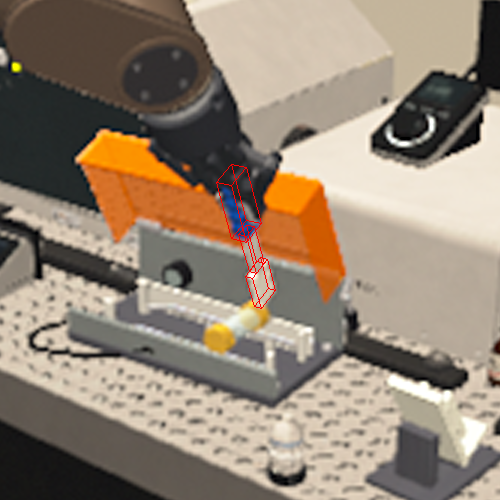

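```bash
cat > rod.py <<'E'
import sys
from h import *
o=np.array([.534,.060]);u=np.array([.9965,.084]);v=np.array([-.084,.9965])
for n in sys.argv[1:]:
    d=load(n);X=cloud(d);f=d["frame"].astype(int)
    q=X[...,:2]-o;xs=q@u;ys=q@v
    br=(f[...,0]>140)&(f[...,0]-f[...,2]>70)&(f[...,1]>90)&(X[...,2]>.028)&(X[...,2]<.065)&(xs>-.06)&(xs<-.015)&(abs(ys)<.11)
    if br.sum()>4: print(n,br.sum(),"x",np.percentile(xs[br],[5,50,95]).round(4),"y",np.percentile(ys[br],[2,50,98]).round(4))
E
python3 rod.py scene4 scene9 scene11 side4 side9 side11 wrist4 wrist11
```

```text
scene4 78 x [-0.0493 -0.045  -0.0351] y [-0.0652 -0.0556 -0.0394]
scene9 77 x [-0.0489 -0.0451 -0.0353] y [-0.0645 -0.055  -0.0393]
scene11 77 x [-0.049  -0.0458 -0.0349] y [-0.0658 -0.0558 -0.0408]
side4 41 x [-0.0478 -0.0421 -0.0361] y [-0.0523 -0.0391 -0.0351]
side9 40 x [-0.0477 -0.0421 -0.0364] y [-0.0543 -0.0386 -0.0335]
side11 42 x [-0.0478 -0.0419 -0.0362] y [-0.0555 -0.039  -0.0349]
wrist4 221 x [-0.0467 -0.0409 -0.0352] y [-0.0572 -0.0484 -0.0388]
```

>>> {"name": "jog_arm", "arguments": {"commands": "-0.002 0 -0.01 0 0 0; -0.003 0 -0.02 0 0 0; -0.003 0 -0.03 0 0 0; -0.003 0 -0.04 0 0 0; -0.003 0 -0.048 0 0 0; -0.003 0 -0.048 0 0 0; -0.003 0 -0.048 0 0 0"}}

```text
time: 17.32
eef_pos: [0.5024, -0.0233, 0.1296]
tcp_rot: [0.953, 0.04, 0.301, -0.013]
contact_force: [-0.1, 0.2, -0.2]
opening: 0.171
```

```bash
python3 look.py 12 side scene wrist;python3 ov.py 12 side scene wrist; python3 rod.py scene12 side12 wrist12
```

```text
{'time': np.float64(17.325), 'qpos': array([-0.3815, -0.2716,  2.4276,  0.5758,  0.4951,  0.6623]), 'eef_pos': array([ 0.5024, -0.0233,  0.1296]), 'opening': np.float64(0.1711), 'contact_force': array([-0.1385,  0.1636, -0.1536])}
[[0.815, 0.084, 0.573], [0.068, -0.996, 0.049], [0.575, -0.001, -0.818]] lean 35.086582519790646
foot [ 0.562  -0.0182  0.0445] station 0.021294301241007663 -0.08030579789463156
side blue 52 white 127
scene blue 75 white 112
wrist blue 3939 white 93
rel deg 14.348574389062778 shift [-0.     -0.0032  0.0002] cost 0.6776562576222562
foot [ 0.5332 -0.0209  0.0331] paddle lean 20.767515773871427 pz [-0.353 -0.03   0.935]
foot station -0.0076 -0.0805 foot-TCP [ 0.0307  0.0025 -0.0968]
scene12 76 x [-0.049  -0.0448 -0.0341] y [-0.0645 -0.0546 -0.0411]
side12 42 x [-0.0479 -0.042  -0.036 ] y [-0.0544 -0.0389 -0.034 ]
wrist12 154 x [-0.0467 -0.0403 -0.035 ] y [-0.0455 -0.0417 -0.0379]
```

View pics/ov_scene12.png

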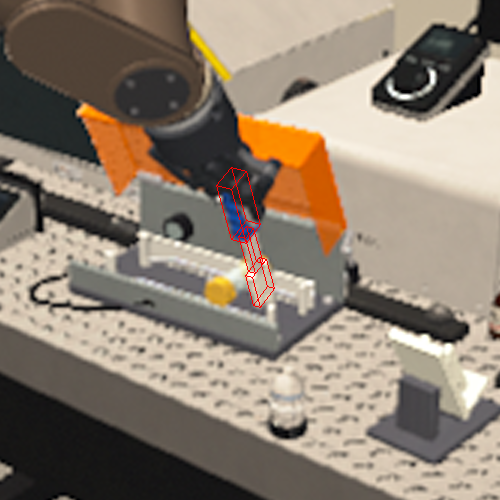

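View pics/wrist12.png

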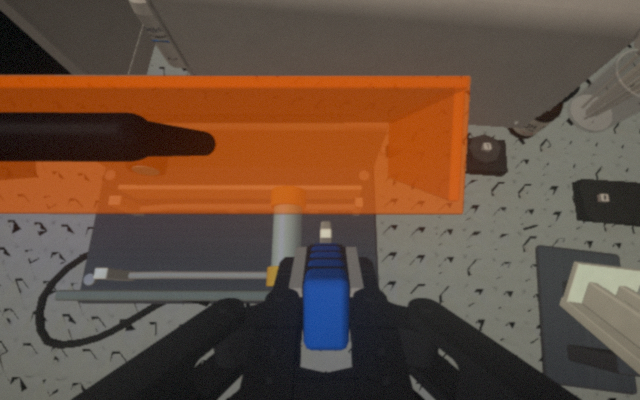

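>>> {"name": "jog_arm", "arguments": {"commands": "-0.0004 0.005 0 0 0 0; -0.0008 0.01 0 0 0 0; -0.0011 0.013 0 0 0 0; -0.0013 0.0155 0 0 0 0; -0.0015 0.0175 0 0 0 0; -0.0017 0.02 0 0 0 0; -0.0019 0.023 0 0 0 0; -0.0022 0.026 0 0 0 0; -0.0025 0.0295 0 0 0 0; -0.0028 0.033 0 0 0 0; -0.0031 0.0365 0 0 0 0; -0.0034 0.04 0 0 0 0; -0.0037 0.0435 0 0 0 0; -0.004 0.047 0 0 0 0; -0.0042 0.05 0 0 0 0; -0.0044 0.0525 0 0 0 0; -0.0046 0.0545 0 0 0 0; -0.0047 0.056 0 0 0 0; -0.0047 0.0565 0 0 0 0; -0.0047 0.0565 0 0 0 0"}}

```text
time: 19.98
eef_pos: [0.4974, 0.0333, 0.1293]
tcp_rot: [0.953, 0.04, 0.301, -0.013]
contact_force: [0.1, 0.1, -0.2]
opening: 0.178
```

```bash
python3 look.py 13 side scene wrist;python3 ov.py 13 side scene wrist; python3 rod.py scene13 side13 wrist13
```

```text
{'time': np.float64(19.975), 'qpos': array([-0.2287, -0.2896,  2.4414,  0.4329,  0.4373,  0.9161]), 'eef_pos': array([0.4974, 0.0333, 0.1293]), 'opening': np.float64(0.178), 'contact_force': array([ 0.1037,  0.0706, -0.169 ])}
[[0.816, 0.084, 0.572], [0.068, -0.996, 0.049], [0.574, -0.001, -0.819]] lean 35.05759222753392
foot [0.5569 0.0384 0.0442] station 0.021053189546909063 -0.023459115557943045
side blue 61 white 134
scene blue 78 white 113
wrist blue 4016 white 152
rel deg 14.249789260686338 shift [-0.0001 -0.0032 -0.    ] cost 0.7632848698293224
foot [0.5282 0.0359 0.0325] paddle lean 20.808863497718594 pz [-0.354 -0.031  0.935]
foot station -0.0078 -0.0235 foot-TCP [ 0.0308  0.0027 -0.0968]
scene13 76 x [-0.0485 -0.0448 -0.0357] y [-0.023  -0.0127  0.0009]
side13 46 x [-0.0478 -0.0425 -0.0367] y [-0.0163  0.0018  0.0073]
```

View pics/ov_side13.png

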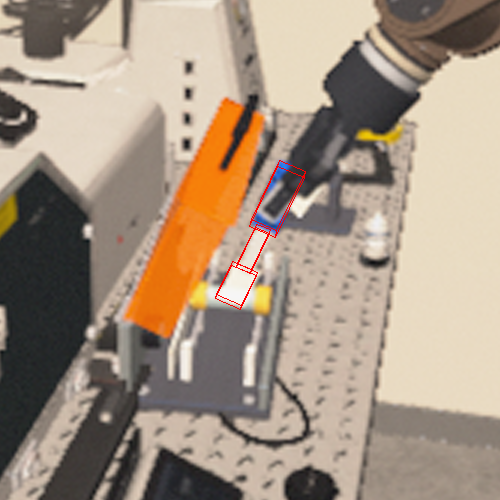

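View pics/wrist13.png

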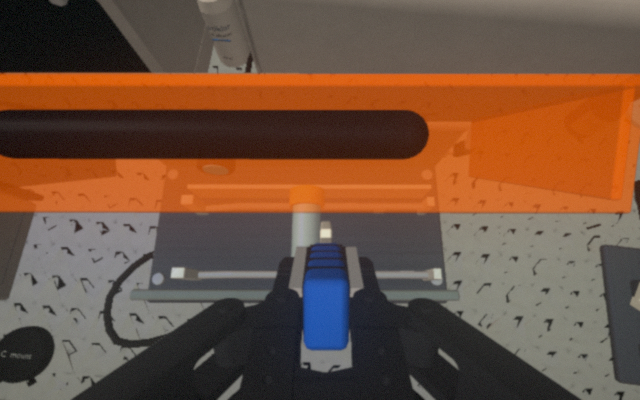

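>>> {"name": "jog_arm", "arguments": {"commands": "-0.0002 0.0025 0 0 0 0; -0.0005 0.0055 0 0 0 0; -0.0007 0.009 0 0 0 0; -0.001 0.0125 0 0 0 0; -0.0013 0.016 0 0 0 0; -0.0016 0.0195 0 0 0 0; -0.0019 0.023 0 0 0 0; -0.0022 0.0265 0 0 0 0; -0.0025 0.03 0 0 0 0; -0.0028 0.0335 0 0 0 0; -0.0031 0.037 0 0 0 0; -0.0034 0.0405 0 0 0 0; -0.0037 0.044 0 0 0 0; -0.004 0.0475 0 0 0 0; -0.0043 0.051 0 0 0 0; -0.0045 0.054 0 0 0 0; -0.0047 0.0565 0 0 0 0; -0.0049 0.0585 0 0 0 0; -0.005 0.06 0 0 0 0; -0.005 0.06 0 0 0 0"}}

```text
time: 22.62
eef_pos: [0.4924, 0.0934, 0.1293]
tcp_rot: [0.953, 0.04, 0.301, -0.013]
contact_force: [-0.1, 0.6, 0.2]
opening: 0.176
```

```bash
python3 look.py 14 side scene wrist;python3 ov.py 14 side scene wrist; python3 rod.py scene14 side14 wrist14
```

```text
{'time': np.float64(22.625), 'qpos': array([-0.0571, -0.2782,  2.4331,  0.218 ,  0.388 ,  1.2533]), 'eef_pos': array([0.4924, 0.0934, 0.1293]), 'opening': np.float64(0.1762), 'contact_force': array([-0.0774,  0.5553,  0.1542])}
[[0.816, 0.084, 0.572], [0.068, -0.996, 0.049], [0.574, -0.001, -0.819]] lean 35.05603155032871
foot [0.5519 0.0985 0.0442] station 0.021103271623556255 0.03685916614922158
side blue 69 white 148
scene blue 69 white 100
wrist blue 3991 white 106
rel deg 14.467504871434045 shift [-0.0001 -0.0032  0.0001] cost 0.6572972283871237
foot [0.5227 0.0958 0.0323] paddle lean 20.590863270221853 pz [-0.35  -0.031  0.936]
foot station -0.0082 0.0366 foot-TCP [ 0.0303  0.0025 -0.097 ]
scene14 66 x [-0.0501 -0.0444 -0.0348] y [0.0525 0.0621 0.0765]
side14 40 x [-0.0479 -0.0437 -0.0355] y [0.0552 0.0736 0.0814]
wrist14 138 x [-0.0462 -0.04   -0.0346] y [0.0717 0.0754 0.0788]
```

View pics/side14.png

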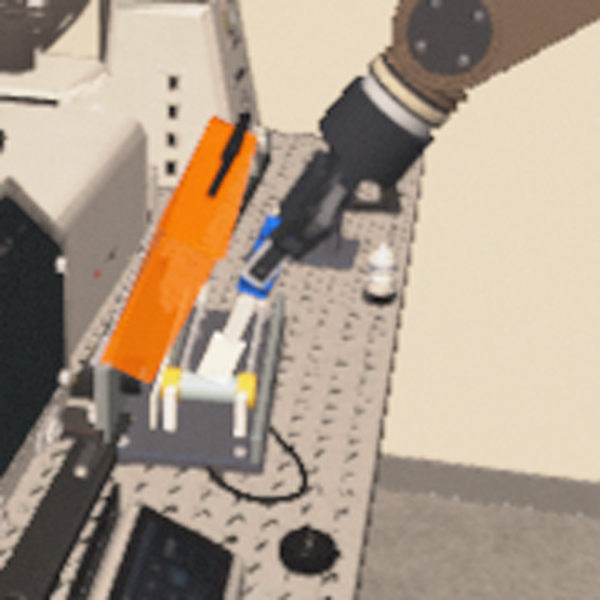

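View pics/wrist14.png

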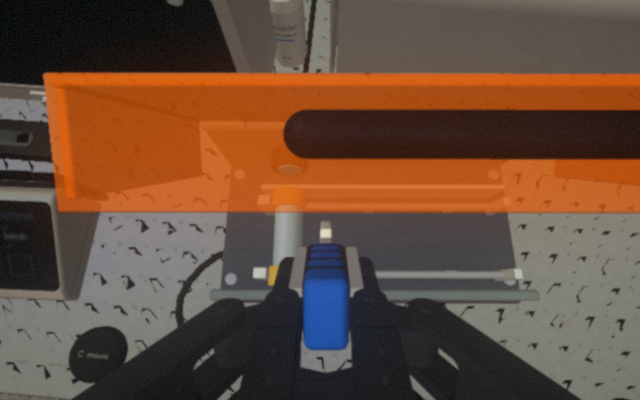

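>>> {"name": "jog_arm", "arguments": {"commands": "0.0005 -0.006 0 0 0 0; 0.001 -0.015 0 0 0 0; 0.0015 -0.02 0 0 0 0; -0.008 -0.021 0.014 0 0 0; -0.016 -0.022 0.026 0 0 0; -0.024 -0.022 0.038 0 0 0; -0.033 -0.023 0.05 0 0 0; -0.033 -0.023 0.075 0 0 0; -0.033 -0.023 0.1 0 0 0; -0.033 -0.023 0.12 0 0 0; -0.033 -0.023 0.12 0 0 0"}}

```text
time: 24.15
eef_pos: [0.4604, 0.07, 0.2516]
tcp_rot: [0.952, 0.04, 0.303, -0.013]
contact_force: [-0.1, -0.2, -1.3]
opening: 0.175
```

```bash
python3 look.py 15 scene side wrist; python3 ov.py 15 side scene wrist
python3 - <<'E'
from ov import *
from kin import ik,toolR
# home foot/paddle
yaw=-.022
foot=np.array([.5083,-.2393,.0295])
for gl in (35,38,41,44.4):
    Rr=toolR(yaw,np.radians(gl),-1)
    ft=pose(Rr,np.zeros(3),[np.radians(14.35),0,-.0032,0])[0]
    for off in (0,.05,.1):
        T=foot-ft+off*np.array([.866,-.02,.5]); print(gl,off,T.round(4),ik(T,Rr,.25)[0])
E
```

```text
{'time': np.float64(24.15), 'qpos': array([-0.1381, -0.5889,  2.3952,  0.1901,  0.7399,  1.2477]), 'eef_pos': array([0.4604, 0.07  , 0.2516]), 'opening': np.float64(0.175), 'contact_force': array([-0.1095, -0.1921, -1.2705])}
[[0.813, 0.084, 0.576], [0.068, -0.996, 0.049], [0.578, -0.0, -0.816]] lean 35.30335761796217
foot [0.5203 0.075  0.1667] station -0.01242908967677568 0.016126542006416375
side blue 78 white 218
scene blue 78 white 135
wrist blue 4058 white 107
rel deg 14.440487946752834 shift [ 0.0005 -0.0037  0.0002] cost 0.2571651219878131
foot [0.4892 0.0727 0.1514] paddle lean 20.486163860327697 pz [-0.349 -0.031  0.937]
foot station -0.0436 0.0165 foot-TCP [ 0.0304  0.0025 -0.0964]
35 0 [ 0.4777 -0.2386  0.1264] [-0.86 -0.15  2.33  0.76  0.67  0.19]
35 0.05 [ 0.521  -0.2396  0.1514] [-0.79 -0.1   2.23  0.7   0.66  0.32]
35 0.1 [ 0.5643 -0.2406  0.1764] [-0.72 -0.04  2.13  0.64  0.67  0.43]
38 0 [ 0.4726 -0.2385  0.1247] [-0.89 -0.17  2.37  0.86  0.67  0.08]
38 0.05 [ 0.5159 -0.2395  0.1497] [-0.81 -0.11  2.27  0.81  0.65  0.2 ]
38 0.1 [ 0.5592 -0.2405  0.1747] [-0.75 -0.06  2.17  0.75  0.64  0.33]
41 0 [ 0.4677 -0.2384  0.1227] [-0.92 -0.18  2.4   0.97  0.67 -0.04]
41 0.05 [ 0.511  -0.2394  0.1477] [-0.84 -0.13  2.3   0.92  0.65  0.09]
41 0.1 [ 0.5543 -0.2404  0.1727] [-0.77 -0.08  2.2   0.86  0.63  0.21]
44.4 0 [ 0.4623 -0.2383  0.1201] [-0.96 -0.19  2.44  1.09  0.69 -0.17]
44.4 0.05 [ 0.5056 -0.2393  0.1451] [-0.87 -0.14  2.34  1.04  0.65 -0.05]
44.4 0.1 [ 0.5489 -0.2403  0.1701] [-0.79 -0.09  2.24  0.99  0.62  0.07]
```

View pics/scene15.png

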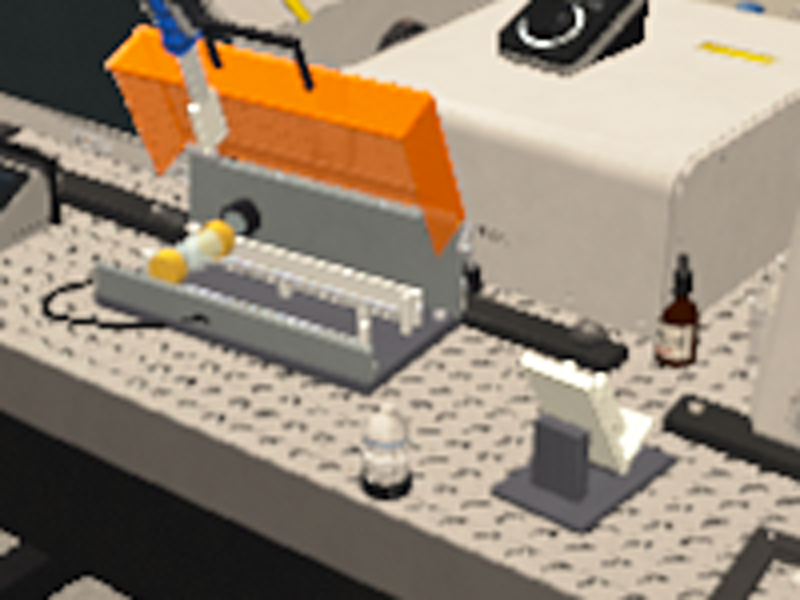

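View pics/wrist15.png

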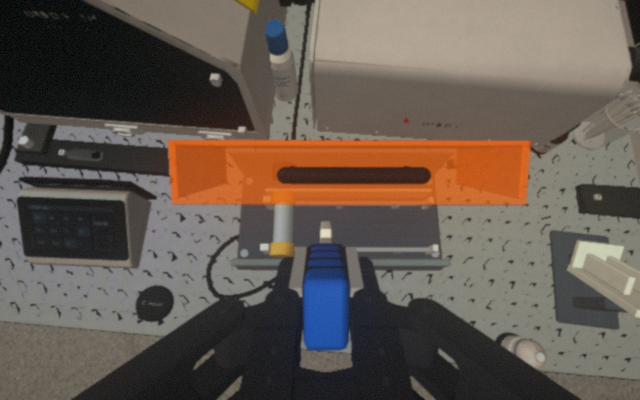

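Run:
```python
from kin import *
from plant import get_state
s=get_state();R0=Rt.from_quat(s["tcp_rot"])
R=Rt.from_matrix(toolR(-.022,np.radians(44.4),-1))
print((R*R0.inv()).as_rotvec().round(4))
```

```text
[ 0.0034 -0.1654 -0.1059]
```

>>> {"name": "jog_arm", "arguments": {"commands": "-0.005 -0.05 0.005 0 -0.05 -0.03; -0.005 -0.11 0.005 0.002 -0.11 -0.07; -0.005 -0.17 0.005 0.0034 -0.1654 -0.106; 0 -0.23 0.003 0.0034 -0.1654 -0.106; 0.02 -0.28 0 0.0034 -0.1654 -0.106; 0.046 -0.309 -0.006 0.0034 -0.1654 -0.106; 0.046 -0.309 -0.006 0.0034 -0.1654 -0.106; 0.046 -0.309 -0.006 0.0034 -0.1654 -0.106; 0.046 -0.309 -0.006 0.0034 -0.1654 -0.106"}}

```text
time: 25.42
eef_pos: [0.505, -0.2376, 0.2432]
tcp_rot: [0.925, -0.01, 0.379, 0.004]
contact_force: [0.4, -0.1, -0.4]
opening: 0.172
```

```bash
python3 look.py 16 scene side wrist; python3 ov.py 16 side scene wrist
```

```text
{'time': np.float64(25.425), 'qpos': array([-0.868 , -0.2896,  2.2644,  0.8378,  0.7846,  0.2258]), 'eef_pos': array([ 0.505 , -0.2376,  0.2432]), 'opening': np.float64(0.1721), 'contact_force': array([ 0.409 , -0.1229, -0.4245])}
[[0.713, -0.021, 0.701], [-0.015, -1.0, -0.015], [0.701, 0.001, -0.713]] lean 44.53128998506391
foot [ 0.5779 -0.2392  0.169 ] station 0.01865449393958876 -0.301804019711631
side blue 32 white 133
scene blue 80 white 168
wrist blue 3981 white 93
rel deg 14.81304679725826 shift [-0.0002 -0.0032 -0.0001] cost 0.2053377889016871
foot [ 0.5506 -0.239   0.1528] paddle lean 29.768591175720143 pz [-0.496  0.012  0.868]
foot station -0.0086 -0.2993 foot-TCP [ 0.0453 -0.001  -0.0911]
```

View pics/ov_side16.png

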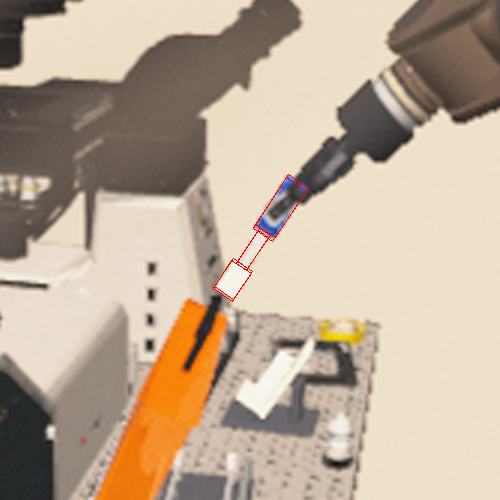

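View pics/wrist16.png

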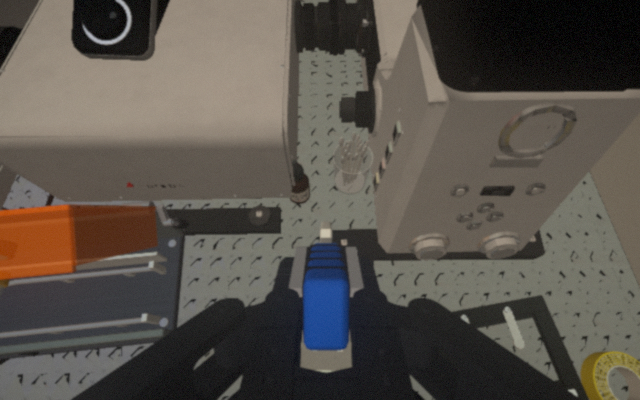

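>>> {"name": "jog_arm", "arguments": {"commands": "0.001 0 -0.03 0 0 0; 0.001 0 -0.06 0 0 0; 0.001 0 -0.085 0 0 0; 0.001 0 -0.0975 0 0 0; 0.001 0 -0.0975 0 0 0; -0.0075 0 -0.1025 0 0 0; -0.0165 0 -0.1075 0 0 0; -0.0165 0 -0.1075 0 0 0"}}

```text
time: 26.58
eef_pos: [0.4881, -0.2386, 0.1355]
tcp_rot: [0.925, -0.011, 0.379, 0.004]
contact_force: [-0.7, 0.3, -0.4]
opening: 0.178
```

```bash
python3 look.py 17 scene side wrist; python3 ov.py 17 side scene wrist
```

```text
{'time': np.float64(26.575), 'qpos': array([-0.9033, -0.1425,  2.3693,  1.0745,  0.6617, -0.1106]), 'eef_pos': array([ 0.4881, -0.2386,  0.1355]), 'opening': np.float64(0.1776), 'contact_force': array([-0.7338,  0.265 , -0.3538])}
[[0.713, -0.023, 0.701], [-0.016, -1.0, -0.016], [0.701, 0.0, -0.713]] lean 44.51382731212546
foot [ 0.561  -0.2403  0.0613] station 0.001654926899043902 -0.30154986042750503
side blue 33 white 131
scene blue 66 white 165
wrist blue 3979 white 99
rel deg 16.089516033550854 shift [-0.0005 -0.0034 -0.0001] cost 0.9325803948549952
foot [ 0.5315 -0.24    0.0438] paddle lean 28.4748813032419 pz [-0.477  0.012  0.879]
foot station -0.0277 -0.2987 foot-TCP [ 0.0426 -0.001  -0.0925]
```

View pics/ov_side17.png

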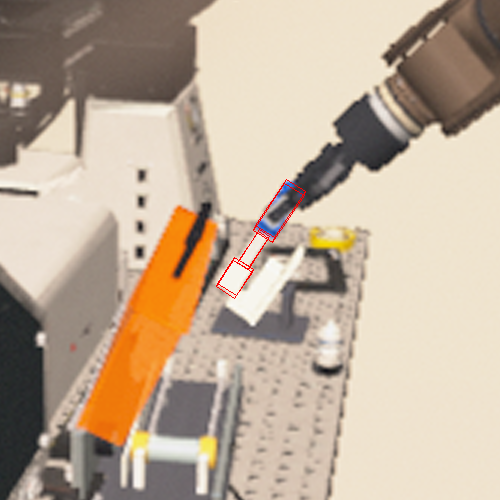

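View pics/ov_scene17.png

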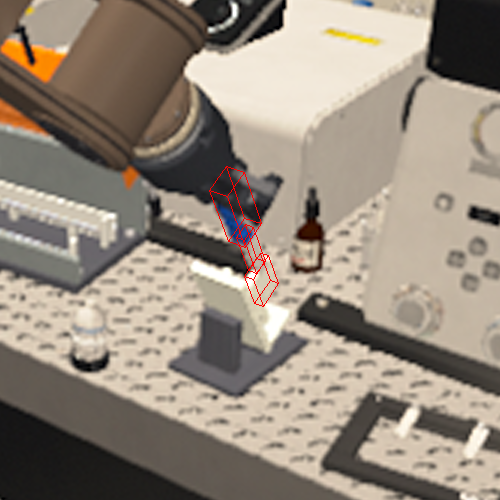

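View pics/wrist17.png

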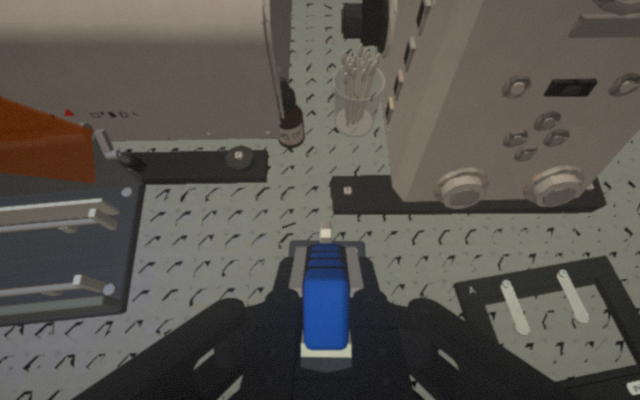

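>>> {"name": "jog_arm", "arguments": {"commands": "-0.006 0 -0.0035 0 0 0; -0.012 0 -0.007 0 0 0; -0.018 0 -0.01 0 0 0; -0.022 0 -0.0125 0 0 0; -0.0245 0 -0.0135 0 0 0; -0.0245 0 -0.0135 0 0 0"}}

```text
time: 27.48
eef_pos: [0.4643, -0.2388, 0.1223]
tcp_rot: [0.925, -0.01, 0.379, 0.004]
contact_force: [-0.7, -0.6, -0.8]
opening: 0.175
```

```bash
python3 look.py 18 scene side wrist; python3 ov.py 18 side scene wrist
```

```text
{'time': np.float64(27.475), 'qpos': array([-0.9556, -0.1637,  2.4177,  1.0965,  0.6856, -0.1807]), 'eef_pos': array([ 0.4643, -0.2388,  0.1223]), 'opening': np.float64(0.1751), 'contact_force': array([-0.7304, -0.5575, -0.8151])}
[[0.713, -0.022, 0.701], [-0.016, -1.0, -0.016], [0.701, 0.0, -0.713]] lean 44.53003664743595
foot [ 0.5372 -0.2404  0.0481] station -0.022062719529802127 -0.2996569196290396
side blue 44 white 56
scene blue 61 white 80
wrist blue 3957 white 120
rel deg 15.876549614761238 shift [-0.0003 -0.0033  0.0004] cost 0.4182076105582259
foot [ 0.5077 -0.2403  0.0303] paddle lean 28.670436355872198 pz [-0.48   0.011  0.877]
foot station -0.0515 -0.2971 foot-TCP [ 0.0431 -0.0015 -0.0922]
```

View pics/ov_side18.png

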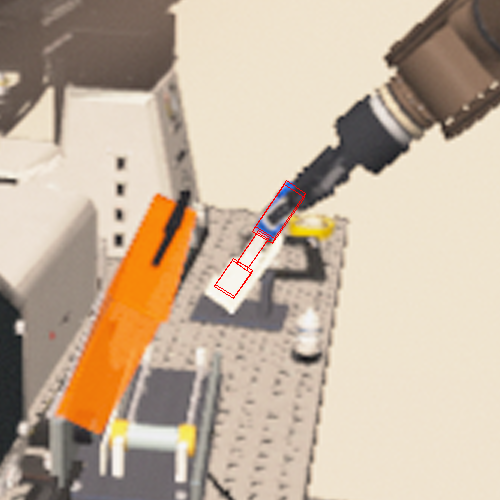

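View pics/ov_scene18.png

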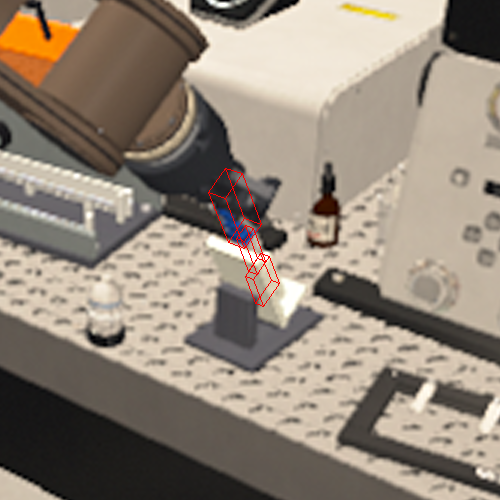

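>>> {"name": "jog_arm", "arguments": {"commands": "-0.001 0 -0.001 0 0 0; -0.0015 0 -0.0018 0 0 0; -0.0015 0 -0.0018 0 0 0"}}

```text
time: 28.0
eef_pos: [0.4633, -0.2389, 0.121]
tcp_rot: [0.925, -0.01, 0.379, 0.004]
contact_force: [1.6, -0.3, 0.9]
opening: 0.178
```

>>> {"name": "jog_arm", "arguments": {"commands": "0 0 0 0 0 0; 0 0 0 0 0 0; 0 0 0 0 0 0; 0 0 0 0 0 0; 0 0 0 0 0 0", "gripper": 40, "grip_force": 20}}

```text
time: 28.62
eef_pos: [0.4629, -0.2387, 0.1205]
tcp_rot: [0.925, -0.01, 0.379, 0.004]
contact_force: [-0.9, 0.3, -0.7]
opening: 0.404
```

```bash
python3 look.py 19 scene side wrist
```

```text
{'time': np.float64(28.625), 'qpos': array([-0.9586, -0.1625,  2.4208,  1.1005,  0.6859, -0.1886]), 'eef_pos': array([ 0.4629, -0.2387,  0.1205]), 'opening': np.float64(0.4038), 'contact_force': array([-0.8785,  0.3427, -0.7164])}
[[0.713, -0.022, 0.701], [-0.015, -1.0, -0.016], [0.701, 0.001, -0.713]] lean 44.527613811462324
foot [ 0.5358 -0.2404  0.0464] station -0.02342749224014401 -0.29948591431042926
```

View pics/wrist19.png

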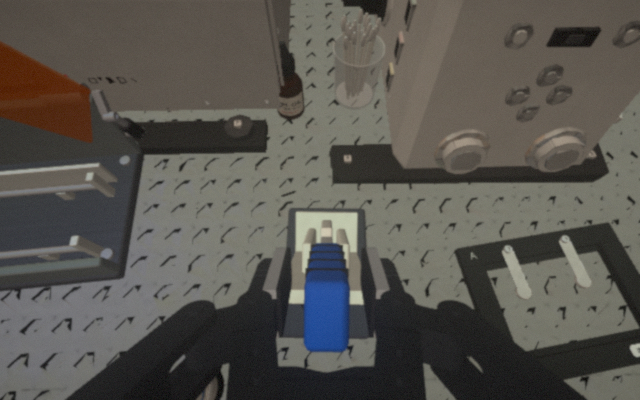

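View pics/side19.png

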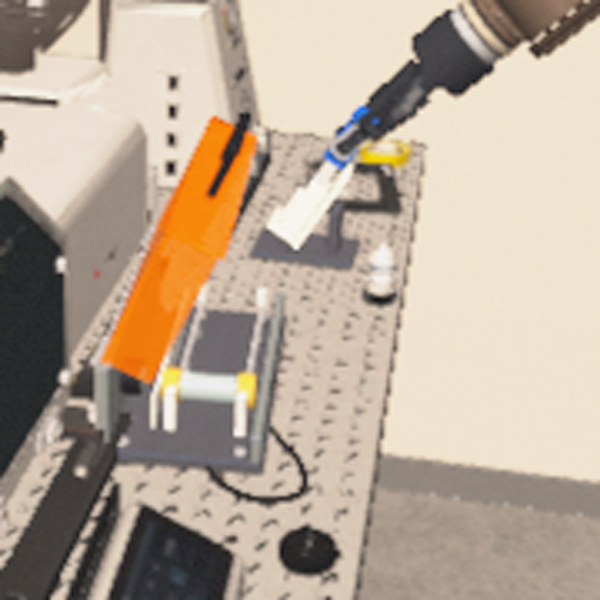

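>>> {"name": "jog_arm", "arguments": {"commands": "-0.008 0 0.015 0 0 0; -0.016 0 0.03 0 0 0; -0.026 0 0.05 0 0 0; -0.036 0 0.08 0 0 0; -0.04 0 0.12 0 0 0; -0.04 0 0.16 0 0.1 0; -0.04 0 0.18 0 0.2 0; -0.04 0 0.18 0 0.2 0"}}

```text
time: 29.78
eef_pos: [0.4243, -0.2394, 0.3042]
tcp_rot: [0.958, -0.008, 0.287, 0.008]
contact_force: [-0.3, -0.4, -1.0]
opening: 0.401
```

```bash
python3 look.py 20 scene side wrist; python3 rod.py scene20 side20 wrist20
python3 - <<'E'
from fit import *
S=[]
for n in ["scene20","side20","wrist20"]:
    d=load(n);X=cloud(d);f=d["frame"].astype(int)
    bl=(f[...,2]>70)&(f[...,2]-f[...,0]>45)&(X[...,1]<-.2)&(X[...,1]>-.3)&(X[...,0]<.55)&(X[...,0]>.38)&(X[...,2]<.2)&(X[...,2]>.08)
    P=X[bl]
    if len(P)<20: print(n,len(P));continue
    r=least_squares(lambda p: sd(P,p[:3],axes(p[3],p[4]),np.array([.013,.008,.033])),[*P.mean(0),0,np.pi/6],loss="soft_l1",f_scale=.001)
    print(n,len(P),r.x.round(4))
E
```

```text
{'time': np.float64(29.775), 'qpos': array([-0.9601, -0.4754,  2.2244,  0.5217,  1.0776,  0.4499]), 'eef_pos': array([ 0.4243, -0.2394,  0.3042]), 'opening': np.float64(0.4007), 'contact_force': array([-0.325 , -0.4107, -0.9552])}
[[0.835, -0.02, 0.549], [-0.011, -1.0, -0.019], [0.549, 0.01, -0.835]] lean 33.33695484983612
foot [ 0.4814 -0.2414  0.2173] station -0.07768677011222523 -0.295916565767512
scene20 67 x [-0.049  -0.0456 -0.0328] y [0.052  0.0606 0.0766]
side20 40 x [-0.0479 -0.0442 -0.0354] y [0.0559 0.0755 0.08  ]
wrist20 121 x [-0.0464 -0.0407 -0.0349] y [0.0586 0.0652 0.0738]
scene20 233 [ 0.4502 -0.2388  0.1329 -0.0242  0.5264]
side20 137 [ 0.4473 -0.2383  0.1313 -0.0598  0.4802]
wrist20 592 [ 0.4489 -0.238   0.1323 -0.0454  0.5285]
```

View pics/scene20.png

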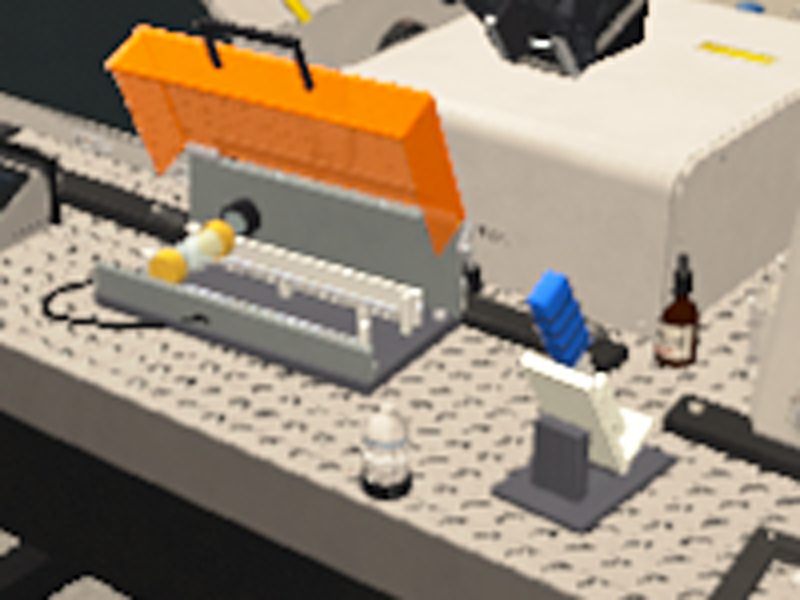

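View pics/wrist20.png

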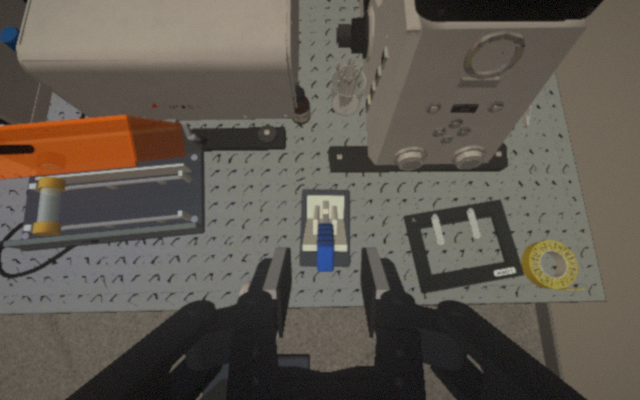

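View pics/side20.png

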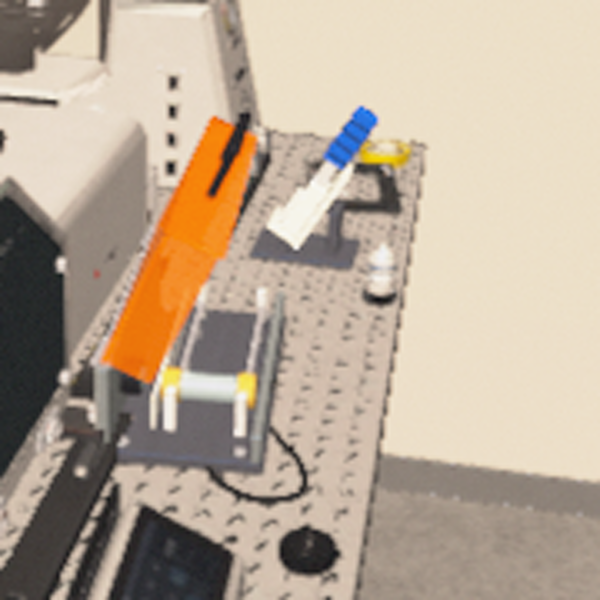

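```bash
python3 -c "
from plant import ctrl,get_state
print(get_state()['dq'].round(4)); print(ctrl.sign_off())"
```

```text
[-0.0066  0.0028  0.0181 -0.0048  0.001   0.006 ]
the job is handed in; nothing more can be done
None
```

I handed the job in at about 30 s of the 66 s. The hood is open, the rod is in its seat, and the paddle is back in its rest.

- **Hood:** I gripped the handle, swung the hood up to about 1.1 rad and let go. The pictures taken after that show it standing open by itself.
- **Paddle slip:** the paddle turned about 14° in the first, weaker grip. Because of that, its blade pressed on the track with about 15 N on my first try at lowering it. I raised it, gripped harder and leaned the gripper to 35°. In the later clear views the angle in the grip stayed put. Two fits taken close to the white rest read about 1.5° more, which I put down to the rest's white surfaces.
- **Rod:** I rolled it along the rails with the blade at about 28 mm/s. It moved about 116 mm, and the last measurement has its centre at y ≈ 65 mm, against the seat's nominal 66 mm. The pictures show it against the end stop posts.
- **Paddle back in its rest:** the scene and wrist cameras put the handle within about 1 mm of where it started. The side camera's coarser fit was off by 4 mm and about 4°, and the side picture itself shows it lying home.
- **Things standing around:** in the last pictures they look unmoved, though I did not measure them again, and the touch panel was mostly out of the frame.

The robot was about 0.1 m clear of everything when I handed in.

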